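Load the handpiece cassette and fold it shut

TASK

Pack the instrument cassette for the steriliser: lay every handpiece from the counter in the tray, each in its own pair of vees so that it settles at the bottom of both rails. Then fold the cassette shut piece by piece in this order: the hold-down bail flat onto the handpieces, the rear leaf of the cover flat with the front leaf still folded back, the front leaf over and flat, and last the clasp down against the front wall. Leave the other things on the counter where they are.

Things in the scene. Friction and masses are not known exactly. Their poses are not given: they have to be found in the camera images.
- cassette: Steel cassette, an open tray fixed to the counter: 172 mm deep (x, away from the robot), 270 mm wide (y), walls 50 mm high, 4 mm thick; floor 4 mm thick. Origin: centre of its underside, z up. Front wall at x = -86 mm, nearest the robot. Its hinges all run along y and stay where they are left; forces to turn them are small (under 8 N).
- vee0 (a point): Seat in the vee pair at the cassette's right, y = -92 mm: where a seated handpiece's middle lies, at x = 0, 28 mm above the counter, its axis along the cassette's x, either end to the front. The five vee pairs are 46 mm apart, at y = -92, -46, 0, 46 and 92 mm. Keep the handpiece's middle within 9 mm of x = 0, or its nut or nose meets a rail.
- vee4 (a point): Like vee0, at the left, y = +92 mm. The vees are cut in two grey silicone rails 10 mm thick that run along y at x = -38 and +38 mm of the cassette: mouths 36 mm wide, flanks at 38 degrees, bottom at z = 18 mm, crests at z = 32 mm. Let go on a flank, a handpiece rolls to the bottom. Between the rails the tray is free down to its floor.
- bail (a joint): Hinge of the hold-down bail, a U of round bar: arms 90 mm long close inside the side walls, joined by an 8 mm thick, 246 mm long rubber-covered bar along y. Axis at x = +78, z = 41 mm of the cassette. 0 rad = flat, its bar on the handpieces at x = -12, z = 41 mm; start 1.66 to 1.76, just past upright, ahead of the cover; limit 1.8. 0.06 N m of friction.
- bail_bar (a point): Middle of the bail's rubber-covered bar (on the bar's axis, 90 mm from the bail's hinge).
- leaf_rear (a joint): Hinge of the cover's rear leaf on the rear wall (axis at x = +86, z = 51 mm of the cassette). The leaf is a steel plate 86 x 270 mm, 3 mm thick. 0 rad = flat over the rear half of the tray, upper face at z = 54 mm; pi/2 = upright; at the start 2.1 to 2.2, leaning to the rear; limit 2.25. 0.22 N m of friction.
- leaf_front (a joint): Hinge between the cover's leaves, 86 mm from the rear hinge; the front leaf is a like plate. 0 rad = in one plane with the rear leaf; it folds back over the rear leaf's outer face to a stop at 2.55. Start: near the stop, the open cover an upside-down V with the front leaf hanging behind. Both leaves at 0: cover closed, free edge over the front wall. 0.07 N m of friction.
- cover_ridge (a point): Middle of the hinge line between the two leaves (the ridge of the V).
- cover_edge (a point): Middle of the front leaf's free edge, where the clasp is hinged.
- clasp (a joint): Hinge of the clasp, a steel flap 60 mm wide (y), 27 mm long, 3 mm thick, in the middle of the front leaf's free edge. 0 rad = at a right angle to the leaf: down against the outside of the front wall when the cover is closed; pi/2 = sticking out in the leaf's plane; limit 1.9; start 1.3 to 1.7. 0.05 N m of friction.
- clasp_tip (a point): Middle of the clasp's free edge.
- handpiece0: Straight dental handpiece: round steel rod 140 mm long, 16 mm thick, about 70 g. Origin: on its axis, half-way; x along the axis towards a dark hexagonal nut (16 mm over flats, x = 57 to 70 mm) that keeps it from rolling; the nose tapers from x = -50 to -70 mm. Starts lying on the counter beside the cassette, axis 8 mm up. Three to five are present, absent ones read None.
- handpiece1: Straight dental handpiece: round steel rod 140 mm long, 16 mm thick, about 70 g. Origin: on its axis, half-way; x along the axis towards a dark hexagonal nut (16 mm over flats, x = 57 to 70 mm) that keeps it from rolling; the nose tapers from x = -50 to -70 mm. Starts lying on the counter beside the cassette, axis 8 mm up. Three to five are present, absent ones read None.
- handpiece2: Straight dental handpiece: round steel rod 140 mm long, 16 mm thick, about 70 g. Origin: on its axis, half-way; x along the axis towards a dark hexagonal nut (16 mm over flats, x = 57 to 70 mm) that keeps it from rolling; the nose tapers from x = -50 to -70 mm. Starts lying on the counter beside the cassette, axis 8 mm up. Three to five are present, absent ones read None.
- handpiece3: Straight dental handpiece: round steel rod 140 mm long, 16 mm thick, about 70 g. Origin: on its axis, half-way; x along the axis towards a dark hexagonal nut (16 mm over flats, x = 57 to 70 mm) that keeps it from rolling; the nose tapers from x = -50 to -70 mm. Starts lying on the counter beside the cassette, axis 8 mm up. Three to five are present, absent ones read None.
- handpiece4: Straight dental handpiece: round steel rod 140 mm long, 16 mm thick, about 70 g. Origin: on its axis, half-way; x along the axis towards a dark hexagonal nut (16 mm over flats, x = 57 to 70 mm) that keeps it from rolling; the nose tapers from x = -50 to -70 mm. Starts lying on the counter beside the cassette, axis 8 mm up. Three to five are present, absent ones read None.
- bur_block: Bystander: block with a row of dental burs standing in it, 75 x 50 x 40 mm; origin under its centre. To be left where it stands.
- cup_stack: Bystander: stack of white rinse cups, 54 mm across, 73 mm high; origin under its centre. To be left where it stands.
- jar: Bystander: amber glass jar with a white lid, 48 mm across, 55 mm high; origin under its centre. To be left where it stands.
- face_mirror: Bystander: blue hand mirror lying flat, disc 76 mm across with a 90 mm handle, 8 mm thick; origin under the disc. To be left where it stands.
- wax_box: Bystander: cardboard box, 100 x 65 x 30 mm; origin under its centre. To be left where it stands.
- spray: Bystander: small white bottle, 54 mm across, 90 mm high; origin under its centre. To be left where it stands.
There are look-alikes about, which are no part of the job. Leave any orange or red look-alike of the handpiece2 alone.

How it is judged (in metres and radians):
On the way, in this order (a step that is already met when the one before it is completed fails the run):
1. every handpiece lies settled in a pair of vees, the bail still up (z of handpiece0 in the frame of cassette between 0.024 and 0.0325 m and angle between the x axis of each of handpiece0, handpiece1, handpiece2, handpiece3, handpiece4 and the x axis of cassette, either way round below 0.08 rad and x of handpiece0 in the frame of cassette between -0.016 and 0.016 m and y of handpiece0 in the frame of cassette between -0.11 and 0.11 m and linear speed of each of handpiece0, handpiece1, handpiece2, handpiece3, handpiece4 below 0.03 m/s and z of handpiece1 in the frame of cassette between 0.024 and 0.0325 m and x of handpiece1 in the frame of cassette between -0.016 and 0.016 m and y of handpiece1 in the frame of cassette between -0.11 and 0.11 m and z of handpiece2 in the frame of cassette between 0.024 and 0.0325 m and x of handpiece2 in the frame of cassette between -0.016 and 0.016 m and y of handpiece2 in the frame of cassette between -0.11 and 0.11 m and z of handpiece3 in the frame of cassette between 0.024 and 0.0325 m and x of handpiece3 in the frame of cassette between -0.016 and 0.016 m and y of handpiece3 in the frame of cassette between -0.11 and 0.11 m and z of handpiece4 in the frame of cassette between 0.024 and 0.0325 m and x of handpiece4 in the frame of cassette between -0.016 and 0.016 m and y of handpiece4 in the frame of cassette between -0.11 and 0.11 m and value of joint bail above 0.5 rad), for 0.3 s.
2. the bail is folded flat onto the handpieces (value of joint bail below 0.08 rad), for 0.2 s.
3. the rear leaf is folded flat, the front leaf still folded back (value of joint leaf_rear below 0.08 rad and value of joint leaf_front above 0.8 rad), for 0.2 s.
4. the front leaf is folded over and flat (value of joint each of leaf_rear, leaf_front below 0.08 rad), for 0.2 s.
5. the clasp is folded down against the front wall (all of step 4 and value of joint clasp below 0.25 rad), for 0.2 s.
At the end, for the whole second after the job is handed in: Every handpiece present lies at rest in a pair of vees (axis within about 4 mm of its seat height, within 0.08 rad of the cassette's x and 16 mm of its middle); bail, rear leaf and front leaf within 0.08 rad of flat, the clasp within 0.25 rad of the front wall; nothing held (all of step 5 and z of handpiece0 in the frame of cassette between 0.024 and 0.0325 m and angle between the x axis of each of handpiece0, handpiece1, handpiece2, handpiece3, handpiece4 and the x axis of cassette, either way round below 0.08 rad and x of handpiece0 in the frame of cassette between -0.016 and 0.016 m and y of handpiece0 in the frame of cassette between -0.11 and 0.11 m and linear speed of each of handpiece0, handpiece1, handpiece2, handpiece3, handpiece4 below 0.03 m/s and z of handpiece1 in the frame of cassette between 0.024 and 0.0325 m and x of handpiece1 in the frame of cassette between -0.016 and 0.016 m and y of handpiece1 in the frame of cassette between -0.11 and 0.11 m and z of handpiece2 in the frame of cassette between 0.024 and 0.0325 m and x of handpiece2 in the frame of cassette between -0.016 and 0.016 m and y of handpiece2 in the frame of cassette between -0.11 and 0.11 m and z of handpiece3 in the frame of cassette between 0.024 and 0.0325 m and x of handpiece3 in the frame of cassette between -0.016 and 0.016 m and y of handpiece3 in the frame of cassette between -0.11 and 0.11 m and z of handpiece4 in the frame of cassette between 0.024 and 0.0325 m and x of handpiece4 in the frame of cassette between -0.016 and 0.016 m and y of handpiece4 in the frame of cassette between -0.11 and 0.11 m and value of joint bail below 0.08 rad); the robot touches nothing.
It fails at once if a bystander (bur block, cups, jar, mirror, box or bottle) is moved more than 40 mm or toppled (distance of any of bur_block, cup_stack, jar, face_mirror, wax_box, spray from where it was at the start of the episode above 0.04 m or angle between any of bur_block, cup_stack, jar, face_mirror, wax_box, spray's own z axis and vertical above 0.5 rad).
Of handpiece0, handpiece1, handpiece2, handpiece3, handpiece4 only 3 to 5 are there at a start; the rules pass over those that are not, and their reading is None.
At some moment in a run one of handpiece0, handpiece1, handpiece2, handpiece3, handpiece4 may be knocked a few centimetres aside while the robot is not near it.
Once in a run the grip may slacken for a moment while it holds something.
It also fails if it takes over 210 s, if anything falls off the work surface, if the arm or the gripper's body presses on something with over 40 N, if the wrist force passes 120 N, or if a joint passes its speed limit or range.

ROBOT

A 6-joint arm with a two-finger parallel gripper is mounted at the origin on the work surface. World frame = base frame: x ahead of the robot, y to its left, z up, the work surface at z = 0. Lengths are in mm, angles in rad, forces in N, time in s.
With the tool pointing down it reaches from about 250 to 775 mm from the base axis. Payload 4 kg.
Tool frame: the origin (TCP) lies at the very end of the fingers, on their centre line; the grasp point (between the pads) lies 19 mm behind it; z points along the fingers, y is the line along which they close (so a half turn about z gives the same grasp; the last joint's range is limited). The gripper opens to 94 mm and grips with 3 to 60 N. Pads are 16 mm wide; open, the fingers measure 119 mm over their backs; the gripper's body (75 mm by 177 mm) begins 78 mm behind the grasp point.
Start: joints at [-1.271, 0.087, 1.371, -0, 1.684, -0.103], TCP at [215.597, -506.002, 205.506] pointing down, gripper open.
Joint ranges: [-3.1, 3.1], [-0.76, 2.03], [0.27, 2.55], [-1.08, 4.22], [0.17, 2.65], [-2.57, 2.57]. Speed limits (rad/s): [2.79, 2.79, 3.14, 3.14, 3.14, 3.14].

INTERFACE

Orientations are given as a unit quaternion [x, y, z, w].
In Python, from bench import monitor, read_camera, camera_info, env gives the robot as it stands.
- The arm moves only by the tool play_rows, never from a script. Its argument "rows" is a list of rows, each an object of numbers: "rx", "ry", "rz": the turn, a rotation vector about the world's x, y, z in rad; "dx", "dy", "dz": the shift along the world's x, y, z in mm; "grip": the closure in counts, from 0 (fully open) to 255 (shut). In form: [{"rx": .., "ry": .., "rz": .., "dx": .., "dy": .., "dz": .., "grip": ..}, ...]. A call has 1 to 5 rows; each row is the pose to reach, as a shift and turn from the pose commanded when the call began; what a row does not reach only later rows make up. A row lasts 1/12 s, in which the tool goes at most 41.7 mm and 7.16 degrees, less where a joint would pass 70% of its speed; a pose out of reach is approached as far as the arm can. A call with a gripper value outside its range is refused whole. The fingers move at their own pace and stop on an object; the grip force is fixed at half the most. Time passes only in rows, so rows that repeat a pose let the fingers close. It gives the time, the measured TCP pose, the force, the opening and the grip force at its end, in the units of the state.
- monitor.state(): the state, without advancing time (a new reading comes with each control period).
- read_camera(name): name is "scene" or "side" or "wrist"; returns the picture (420x560x3 uint8, red, green, blue); there is no depth.
- camera_info(name): a dict with "fx", "fy", "cx", "cy" (pixels), "k1" (the pictures are not rectified: a ray, as slopes to the right and down, at radius r is drawn at 1 + k1 r^2 times it, then the intrinsics apply), "rvec" (rotation vector, rad) and "tvec" (3), from world to camera coordinates, as OpenCV has them. Camera axes: x right, y down, z forward; pixel columns grow to the right and rows downward; lengths in mm; the calibration is good to about 2 mm. A picture is of the moment at which its call begins: read the wrist's pose just before it. camera_info takes no time and is no camera call; for the wrist camera it gives the pose at the moment of the call.
- env.finish_job(): hands the job in; it is judged then, once.
The state is a dict: "time_s": time; "joint_pos": joint angles; "qvel": joint speeds; "joint_efforts": joint torques, N m; "eef_pos": TCP position; "orientation": TCP orientation; "contact_force": force on the tool from outside, world axes, zero at the start; "torque": the same for the moment, N m; "width": finger opening in mm; "finger_force": force on a finger pad.
Only numpy, scipy, OpenCV 4.12 (cv2) and the standard library are available. Lean on these libraries where they do the work, as an engineer would, in place of code of your own. Each camera call takes 0.05 s, during which the arm holds its last target. There are 200 camera calls.

## Working session

There is one attempt and no reset: what is moved stays moved. The work goes in short steps, Python scripts to look and compute and a tool call to move; the robot and the scene stay as the last step left them, time stands still between calls to the robot, and variables do not carry over. Pictures are saved under pics/ and viewed, at most 14 in all, crops included, and the job is handed in when it is done.

Besides the shell and the picture viewer there is one more tool, called after "Request:" as a command line: name --argument value ..., lists and objects as JSON in quotes. play_rows: Moves the arm, as the interface text tells. Its arguments: {"type":"object","properties":{"rows":{"type":"array","items":{"type":"object","properties":{"rx":{"type":"number"},"ry":{"type":"number"},"rz":{"type":"number"},"dx":{"type":"number"},"dy":{"type":"number"},"dz":{"type":"number"},"grip":{"type":"number"}}}}},"required":["rows"]}

```bash
mkdir -p pics; ls
cat > h.py <<'E'
import numpy as np, cv2
from bench import monitor, read_camera, camera_info, env
def cam(n):
    c=camera_info(n); R=cv2.Rodrigues(np.array(c['rvec'],float))[0]; t=np.array(c['tvec'],float); return c,R,t
def ray(n,u,v,C=None):
    c,R,t=C or cam(n)
    K=np.array([[c['fx'],0,c['cx']],[0,c['fy'],c['cy']],[0,0,1.]])
    p=cv2.undistortPoints(np.array([[[u,v]]],float),K,np.array([c['k1'],0,0,0,0.]))[0,0]
    d=R.T@np.array([p[0],p[1],1]); return -R.T@t,d/np.linalg.norm(d)
def onz(n,u,v,z,C=None):
    o,d=ray(n,u,v,C); return o+d*(z-o[2])/d[2]
def proj(n,P,C=None):
    c,R,t=C or cam(n)
    K=np.array([[c['fx'],0,c['cx']],[0,c['fy'],c['cy']],[0,0,1.]])
    return cv2.projectPoints(np.array(P,float).reshape(-1,1,3),np.array(c['rvec'],float),t,K,np.array([c['k1'],0,0,0,0.]))[0][:,0]
def shot(n,f):
    C=cam(n); im=read_camera(n); cv2.imwrite('pics/'+f,im[:,:,::-1]); return C,im
E
python3 - <<'E'
from h import *
for n in('scene','side'):
    C,im=shot(n,n+'0.png'); print(n,-C[1].T@C[2],C[1][2],C[0]['fx'])
print(monitor.state())
E
```

```text
pics
scene [ 879.03157878 -456.38598107  980.83858077] [-0.37939444  0.39554931 -0.8364213 ] 408.2184215975197
side [ 13.43702814 499.98371518 899.8892374 ] [ 0.40330244 -0.47387028 -0.78281166] 414.6058463716162
{'time_s': 0.1, 'joint_pos': array([-1.27112539e+00,  8.78658313e-02,  1.37204932e+00, -1.06917333e-05,
        1.68359668e+00, -1.03095111e-01]), 'qvel': array([-0.00040004, -0.00062766, -0.00184699,  0.00080514,  0.00022993,
       -0.00038146]), 'joint_efforts': array([ 2.17317625e-03, -3.41251302e+01, -3.03300941e+01,  7.20569585e-02,
        3.03614361e-02, -9.17150123e-05]), 'eef_pos': array([ 215.43398636, -505.53409526,  204.45685338]), 'orientation': array([ 9.79790544e-01,  2.00023921e-01, -9.94509306e-05, -9.54435183e-04]), 'contact_force': array([ 0.45323763,  0.87442854, -0.06794982]), 'torque': array([ 0.04680268, -0.04376972,  0.01494302]), 'finger_force': 0.0, 'width': 93.94003635164746}
```

View pics/scene0.png

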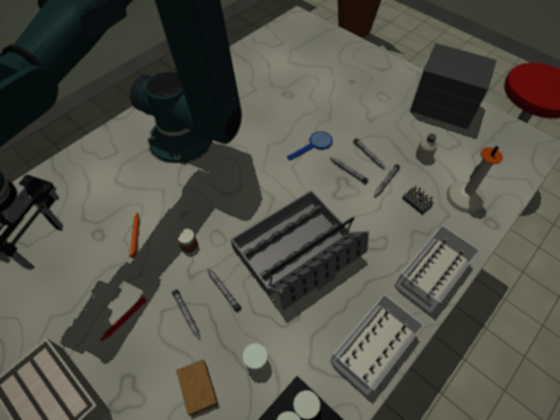

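View pics/side0.png

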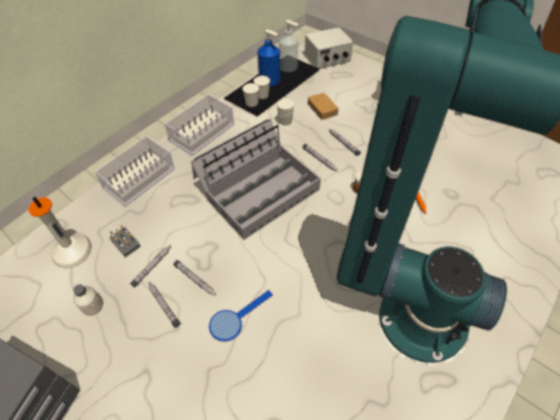

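The scene view shows five grey rods: three left of the cassette at (369,153), (349,170) and (387,180), and two right of it at (224,290) and (186,313). The orange (135,235) and red (123,318) rods are the look-alikes. Next I zoom in on the grey ones and the cassette.

Run:
```python
from h import *
s=cv2.imread('pics/scene0.png'); d=cv2.imread('pics/side0.png')
def crop(im,x,y,w,h,k):
    c=cv2.resize(im[y:y+h,x:x+w],None,fx=k,fy=k,interpolation=cv2.INTER_CUBIC)
    for g in range((x//20+1)*20,x+w,20): cv2.putText(c,str(g),(int((g-x)*k),10),0,.33,(0,0,255),1);cv2.line(c,((g-x)*k,12),((g-x)*k,18),(0,0,255))
    for g in range((y//20+1)*20,y+h,20): cv2.putText(c,str(g),(0,int((g-y)*k)),0,.33,(0,0,255),1)
    return c
a=np.hstack([crop(s,320,130,100,75,4),crop(s,165,260,100,75,4)])
b=np.hstack([crop(s,225,185,160,120,5)[:,:800]])[:600]
cv2.imwrite('pics/c1.png',np.vstack([a,np.hstack([crop(d,120,235,100,75,4),crop(d,290,115,100,75,4)])])); cv2.imwrite('pics/c2.png',cv2.resize(b,(800,600)))
cv2.imwrite('pics/c3.png',crop(d,180,115,150,120,5))
```

```text
(no output)
```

View pics/c1.png

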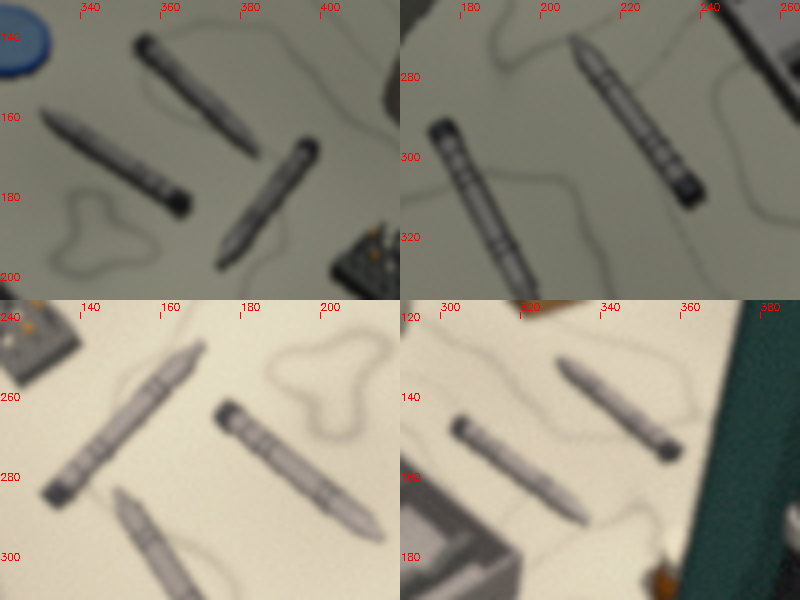

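View pics/c2.png

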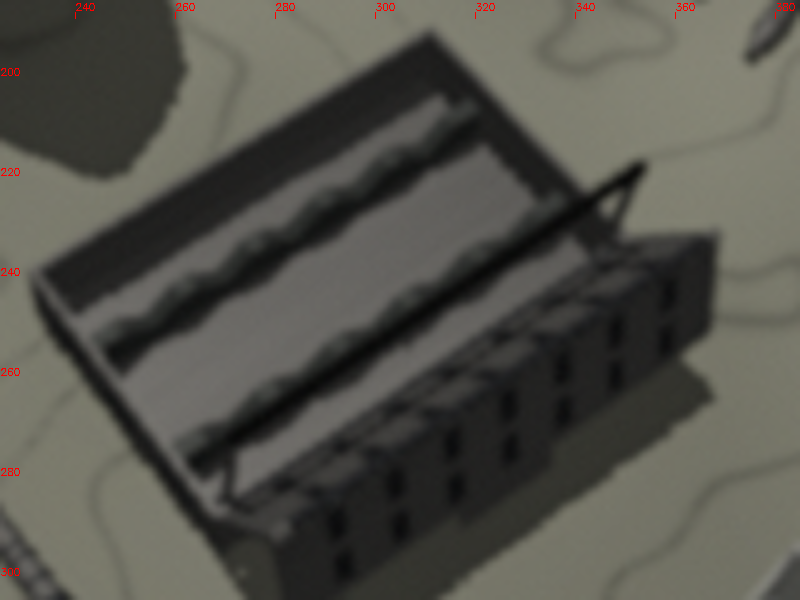

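View pics/c3.png

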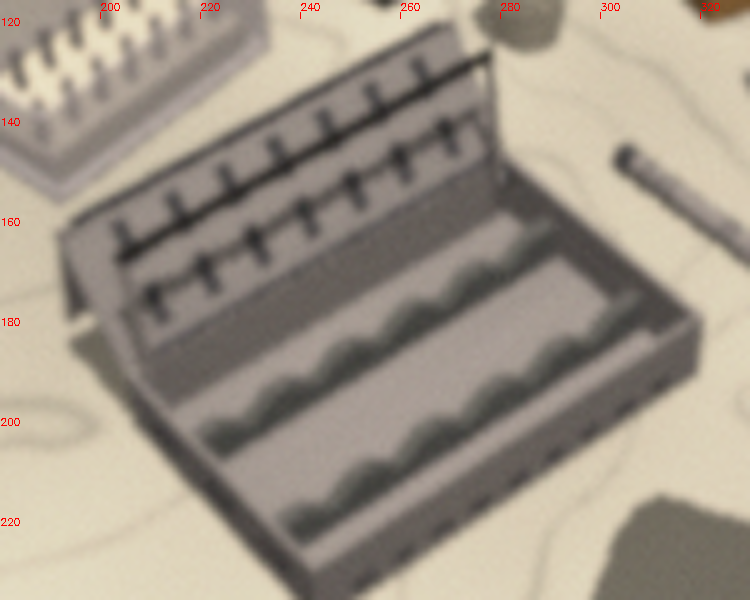

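The crops show five straight grey rods, each with a dark nut, so none is an orange or red look-alike. In the scene view the nuts are at A (356,141), B (365,182), C (397,167), D (237,308) and E (175,292). The cassette's front rim corners are at (232,240) and (311,192) in the scene, and (319,179) and (243,229) in the side view.

```bash
cat >> h.py <<'E'
def rods(n,im,C,roi,zc=8,dark=0.82,amin=150):
    x,y,w,h=roi; g=cv2.GaussianBlur(im[y:y+h,x:x+w].max(2),(3,3),0).astype(float)
    bg=np.median(g); m=(g<dark*bg).astype(np.uint8)
    out=[]
    for c in cv2.findContours(m,cv2.RETR_EXTERNAL,cv2.CHAIN_APPROX_NONE)[0]:
        if cv2.contourArea(c)<amin: continue
        mm=np.zeros_like(m); cv2.drawContours(mm,[c],-1,1,-1); ys,xs=np.nonzero(mm)
        if (xs.min()==0)|(ys.min()==0)|(xs.max()==w-1)|(ys.max()==h-1): continue
        W=np.array([onz(n,a+x,b+y,zc,C)[:2] for a,b in zip(xs,ys)])
        mu=W.mean(0); u=np.linalg.svd(W-mu,full_matrices=False)[2][0]; t=(W-mu)@u
        L=np.ptp(t)
        v=g[ys,xs]
        lo,hi=v[t<t.min()+13].mean(),v[t>t.max()-13].mean()
        if lo<hi: u=-u; t=-t
        mid=mu+u*(t.max()+t.min())/2
        out.append((mid.round(1),round(float(np.degrees(np.arctan2(u[1],u[0]))),1),round(L),round(np.ptp((W-mu)@np.array([-u[1],u[0]]))),round(abs(lo-hi))))
    return out
E
python3 - <<'E'
from h import *
ims={n:cv2.imread('pics/%s0.png'%n)[:,:,::-1] for n in('scene','side')}
for n,rs in dict(scene=[(320,130,90,80),(165,262,78,90)],side=[(122,235,105,100),(300,122,66,65)]).items():
    C=cam(n)
    for r in rs:
        for o in rods(n,ims[n],C,r,8): print(n,o)
for n,l in dict(scene=[(232,240),(311,191.6)],side=[(319.4,179),(242.6,229),(210,192),(281,147)]).items():
    for p in l: print(n,p,onz(n,*p,50).round(1))
E
```

```text
scene (array([598.6, 309.8]), 96.9, 153, 22, 14)
scene (array([489.5, 260.6]), 0.8, 143, 28, 21)
scene (array([494.5, 356.7]), 166.9, 149, 28, 16)
scene (array([ 477.8, -369.2]), 165.6, 149, 20, 23)
side (array([489.5, 357.3]), 167.9, 142, 20, 45)
side (array([487.2, 260.9]), 0.5, 142, 20, 42)
side (array([593.2, 306.7]), 96.4, 140, 23, 46)
side (array([ 494.3, -263.8]), -10.2, 147, 25, 21)
side (array([ 471.8, -368.8]), 165.6, 143, 28, 27)
scene (232, 240) [ 429.  -162.8   50. ]
scene (311, 191.6) [477.6  96.3  50. ]
side (319.4, 179) [ 418.6 -160.3   50. ]
side (242.6, 229) [468.5  98.1  50. ]
side (210, 192) [619.6  64.1  50. ]
side (281, 147) [ 581.3 -191.9   50. ]
```

Request:
play_rows --rows '[{"dx": 30, "dy": 20, "dz": 15, "rz": -0.118}, {"dx": 60, "dy": 40, "dz": 30, "rz": -0.236}, {"dx": 90, "dy": 65, "dz": 45, "rz": -0.354}, {"dx": 120, "dy": 90, "dz": 60, "rz": -0.472}, {"dx": 150, "dy": 115, "dz": 75, "rz": -0.59}]'

```text
schema error: expected keys rx, ry, rz, dx, dy, dz, grip
```

Request:
play_rows --rows '[{"dx": 20, "dy": 30, "dz": 10}, {"dx": 40, "dy": 60, "dz": 20}, {"dx": 60, "dy": 90, "dz": 25}, {"dx": 80, "dy": 120, "dz": 25}, {"dx": 80, "dy": 120, "dz": 25}]'

```text
schema error: expected keys rx, ry, rz, dx, dy, dz, grip
```

Run:
```python
from h import *
s=monitor.state(); print(s['eef_pos'],s['orientation'],s['joint_pos'],s['time_s'])
C,im=shot('wrist','w0.png'); print(-C[1].T@C[2],C[1].round(3))
```

```text
[ 215.43398636 -505.53409526  204.45685338] [ 9.79790544e-01  2.00023921e-01 -9.94509306e-05 -9.54435183e-04] [-1.27112539e+00  8.78658313e-02  1.37204932e+00 -1.06917333e-05
  1.68359668e+00 -1.03095111e-01] 0.1
[ 285.23129498 -475.7179249   385.26744317] [[ 0.392 -0.92  -0.001]
 [-0.888 -0.379  0.261]
 [-0.241 -0.101 -0.965]]
```

View pics/w0.png

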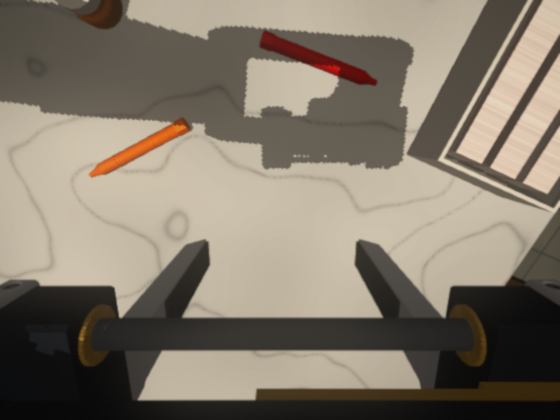

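The wrist view shows only the orange (140,150) and red (320,60) look-alikes. The rows were refused because every key is required, so I resend them.

Request:
play_rows --rows '[{"rx": 0, "ry": 0, "rz": -0.118, "dx": 30, "dy": 20, "dz": 15, "grip": 0}, {"rx": 0, "ry": 0, "rz": -0.236, "dx": 60, "dy": 40, "dz": 30, "grip": 0}, {"rx": 0, "ry": 0, "rz": -0.354, "dx": 90, "dy": 65, "dz": 45, "grip": 0}, {"rx": 0, "ry": 0, "rz": -0.472, "dx": 120, "dy": 90, "dz": 60, "grip": 0}, {"rx": 0, "ry": 0, "rz": -0.59, "dx": 150, "dy": 115, "dz": 75, "grip": 0}]'

```text
time_s: 0.57
eef_pos: [361.6, -393.9, 278.3]
orientation: [0.996, -0.092, -0.0, -0.0]
contact_force: [0.4, 0.1, 0.8]
width: 93.6
finger_force: 0.0
```

Request:
play_rows --rows '[{"rx": 0, "ry": 0, "rz": 0, "dx": 20, "dy": 30, "dz": 10, "grip": 0}, {"rx": 0, "ry": 0, "rz": 0, "dx": 40, "dy": 60, "dz": 20, "grip": 0}, {"rx": 0, "ry": 0, "rz": 0, "dx": 60, "dy": 90, "dz": 25, "grip": 0}, {"rx": 0, "ry": 0, "rz": 0, "dx": 70, "dy": 120, "dz": 25, "grip": 0}, {"rx": 0, "ry": 0, "rz": 0, "dx": 70, "dy": 120, "dz": 25, "grip": 0}]'

```text
time_s: 0.98
eef_pos: [432.6, -270.6, 303.9]
orientation: [0.996, -0.086, 0.001, -0.001]
contact_force: [0.1, 0.2, 0.3]
width: 93.6
finger_force: 0.0
```

Run:
```python
from h import *
s=monitor.state(); print(s['eef_pos'],s['orientation'],s['joint_pos'],s['time_s'])
C,im=shot('wrist','w1.png'); print(-C[1].T@C[2],C[1].round(3))
```

```text
[ 432.64743253 -270.62974531  303.86254519] [ 9.96335892e-01 -8.55171830e-02  9.27007011e-04 -8.61215789e-04] [-6.71814552e-01 -5.06394452e-04  1.26854648e+00  2.57726916e-03
  1.87295996e+00  1.07099312e+00] 0.9833
[ 506.9409513  -283.4940482   484.82040843] [[-0.17  -0.985 -0.001]
 [-0.952  0.164  0.259]
 [-0.255  0.045 -0.966]]
```

View pics/w1.png

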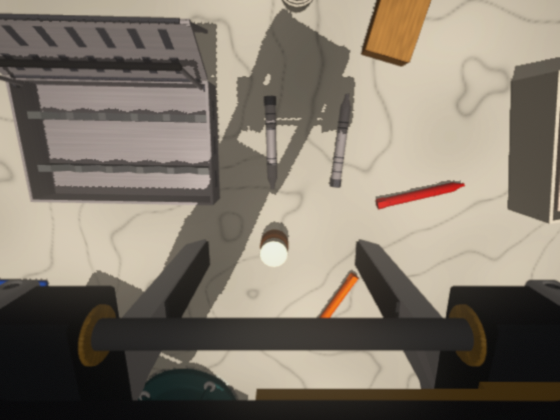

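w1 shows rod D from nut (270,101) to nose (274,190), rod E from nose (347,97) to nut (336,183), the cassette's front rim from (33,200) to (217,202), and the jar at (274,248).

Run:
```python
from h import *
C=cam('wrist')
im=cv2.imread('pics/w1.png')
f=lambda u,v,z:onz('wrist',u,v,z,C)[:2].round(1)
for nm,a,b in (('D',(270,97),(274,191)),('E',(336,187),(347,94))):
    A,B=f(*a,8),f(*b,8); d=A-B; print(nm,A,B,(A+B)/2,np.hypot(*d),np.degrees(np.arctan2(d[1],d[0])))
for p in((33,200),(217,202),(10,85),(215,82)): print(p,f(*p,50))
for p in((40,167),(207,167),(30,115),(204,118)): print('rail',p,f(*p,32))
c=cv2.resize(im[0:225,0:235],None,fx=2.6,fy=2.6,interpolation=cv2.INTER_CUBIC); cv2.imwrite('pics/w1c.png',c)
```

```text
D [ 557.1 -277. ] [ 415.8 -257.4] [ 486.45 -267.2 ] 142.6529004261743 -7.897217053937511
E [ 405.  -356.9] [ 541.4 -390.6] [ 473.2  -373.75] 140.50142348033344 166.122004441819
(33, 200) [471.8  93.6]
(217, 202) [ 422.  -173.3]
(10, 85) [626.6  62.7]
(215, 82) [ 583.8 -208.5]
rail (40, 167) [516.5  79.6]
rail (207, 167) [ 473.8 -166.2]
rail (30, 115) [589.2  65.4]
rail (204, 118) [ 542.9 -178.6]
```

View pics/w1c.png

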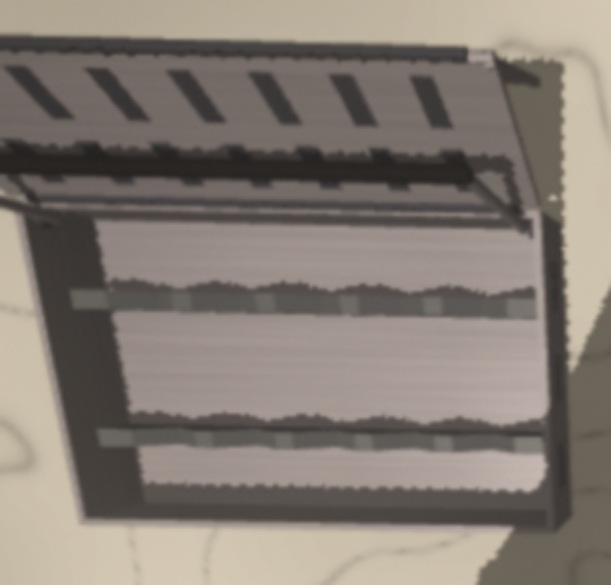

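The crop shows the flat crests between the vees as light patches: front rail at (203,438), (283,439), (362,441), (443,443), rear rail at (180,300), (265,302), (349,304), (433,305). I fit the cassette pose to these.

Run:
```python
from h import *
C=cam('wrist')
P=[(203,438),(283,439),(362,441),(443,443),(180,300),(265,302),(349,304),(433,305),(83,519),(553,525),(543,210),(22,212)]
L=np.array([(x,y) for x in(-38,38) for y in(69,23,-23,-69)]+[(-86,135),(-86,-135),(86,-135),(86,135)],float)
Z=[32]*8+[50]*4
W=np.array([onz('wrist',a/2.6,b/2.6,z,C)[:2] for (a,b),z in zip(P,Z)])
def fit(L,W):
    l,w=L.mean(0),W.mean(0); A,B=L-l,W-w
    th=np.arctan2((A[:,0]*B[:,1]-A[:,1]*B[:,0]).sum(),(A*B).sum()); R=np.array([[np.cos(th),-np.sin(th)],[np.sin(th),np.cos(th)]])
    return w-R@l,th,((R@(L-l).T).T+w-W).round(1)
for s in(slice(0,8),slice(8,12),slice(0,12)): print(*fit(L[s],W[s]))
```

```text
[528.87402669 -50.24885168] -0.19310700510323062 [[ 0.1  0.2]
 [-0.3  0.1]
 [-0.3 -0.6]
 [ 0.1  0.1]
 [ 0.1 -0.4]
 [ 0.2  0. ]
 [ 0.3  0.1]
 [-0.1  0.5]]
[528.38737291 -52.46011595] -0.1833703810765954 [[-4.1  1. ]
 [-4.  -2.5]
 [ 1.6 -0.2]
 [ 6.5  1.7]]
[528.71180877 -50.98593977] -0.18576479189668615 [[-0.6 -0.7]
 [-0.7 -0.9]
 [-0.3 -1.6]
 [ 0.3 -1. ]
 [-0.5 -0.8]
 [-0.1 -0.4]
 [ 0.3 -0.4]
 [ 0.3 -0. ]
 [-3.5  2.6]
 [-4.  -0.7]
 [ 1.6  1.1]
 [ 7.1  2.9]]
```

Request:
play_rows --rows '[{"rx": 0, "ry": 0, "rz": 0, "dx": 12, "dy": 1, "dz": -38, "grip": 0}, {"rx": 0, "ry": 0, "rz": 0, "dx": 24, "dy": 2, "dz": -76, "grip": 0}, {"rx": 0, "ry": 0, "rz": 0, "dx": 36, "dy": 4, "dz": -114, "grip": 0}, {"rx": 0, "ry": 0, "rz": 0, "dx": 48, "dy": 5, "dz": -152, "grip": 0}, {"rx": 0, "ry": 0, "rz": 0.01, "dx": 53, "dy": 5, "dz": -190, "grip": 0}]'

```text
time_s: 1.45
eef_pos: [483.7, -271.2, 110.6]
orientation: [0.996, -0.084, -0.0, 0.0]
contact_force: [0.2, 0.7, -0.0]
width: 94.0
finger_force: 0.0
```

Request:
play_rows --rows '[{"rx": 0, "ry": 0, "rz": 0, "dx": 0, "dy": 0, "dz": -35, "grip": 0}, {"rx": 0, "ry": 0, "rz": 0, "dx": 0, "dy": 0, "dz": -65, "grip": 0}, {"rx": 0, "ry": 0, "rz": 0, "dx": 0, "dy": 0, "dz": -90, "grip": 0}, {"rx": 0, "ry": 0, "rz": 0, "dx": 0, "dy": 0, "dz": -105, "grip": 0}, {"rx": 0, "ry": 0, "rz": 0, "dx": 0, "dy": 0, "dz": -112, "grip": 0}]'

```text
time_s: 1.87
eef_pos: [480.5, -270.1, 0.0]
orientation: [0.996, -0.085, -0.004, -0.001]
contact_force: [-12.7, 9.7, 36.5]
width: 93.8
finger_force: 18.5
```

Request:
play_rows --rows '[{"rx": 0, "ry": 0, "rz": 0, "dx": 0, "dy": 0, "dz": 0, "grip": 255}, {"rx": 0, "ry": 0, "rz": 0, "dx": 0, "dy": 0, "dz": 0, "grip": 255}, {"rx": 0, "ry": 0, "rz": 0, "dx": 0, "dy": 0, "dz": 0, "grip": 255}, {"rx": 0, "ry": 0, "rz": 0, "dx": 0, "dy": 0, "dz": 0, "grip": 255}, {"rx": 0, "ry": 0, "rz": 0, "dx": 0, "dy": 0, "dz": 0, "grip": 255}]'

```text
time_s: 2.28
eef_pos: [483.5, -270.7, 1.0]
orientation: [0.996, -0.084, -0.0, 0.0]
contact_force: [-0.6, -0.6, 0.2]
width: 64.5
finger_force: 0.0
```

Request:
play_rows --rows '[{"rx": 0, "ry": 0, "rz": 0, "dx": 0, "dy": 0, "dz": 0, "grip": 255}, {"rx": 0, "ry": 0, "rz": 0, "dx": 0, "dy": 0, "dz": 0, "grip": 255}, {"rx": 0, "ry": 0, "rz": 0, "dx": 0, "dy": 0, "dz": 0, "grip": 255}]'

```text
time_s: 2.53
eef_pos: [483.7, -270.3, 1.0]
orientation: [0.996, -0.084, -0.0, 0.0]
contact_force: [-0.8, 0.5, 0.4]
width: 44.2
finger_force: 0.0
```

Request:
play_rows --rows '[{"rx": 0, "ry": 0, "rz": 0, "dx": 0, "dy": 0, "dz": 0, "grip": 255}, {"rx": 0, "ry": 0, "rz": 0, "dx": 0, "dy": 0, "dz": 0, "grip": 255}, {"rx": 0, "ry": 0, "rz": 0, "dx": 0, "dy": 0, "dz": 0, "grip": 255}, {"rx": 0, "ry": 0, "rz": 0, "dx": 0, "dy": 0, "dz": 0, "grip": 255}, {"rx": 0, "ry": 0, "rz": 0, "dx": 0, "dy": 0, "dz": 0, "grip": 255}]'

```text
time_s: 2.95
eef_pos: [483.7, -270.2, 1.0]
orientation: [0.996, -0.084, -0.0, 0.0]
contact_force: [0.6, 1.2, 0.9]
width: 15.5
finger_force: 28.8
```

Request:
play_rows --rows '[{"rx": 0, "ry": 0, "rz": 0, "dx": 0, "dy": 0, "dz": 0, "grip": 255}, {"rx": 0, "ry": 0, "rz": 0, "dx": 0, "dy": 0, "dz": 20, "grip": 255}, {"rx": 0, "ry": 0, "rz": 0, "dx": 0, "dy": 0, "dz": 50, "grip": 255}, {"rx": 0, "ry": 0, "rz": 0, "dx": 0, "dy": 0, "dz": 80, "grip": 255}, {"rx": 0, "ry": 0, "rz": 0, "dx": 0, "dy": 0, "dz": 110, "grip": 255}]'

```text
time_s: 3.37
eef_pos: [483.1, -270.1, 111.6]
orientation: [0.996, -0.084, -0.001, -0.0]
contact_force: [1.2, 0.5, -0.8]
width: 15.4
finger_force: 28.8
```

Run:
```python
from h import *
s=monitor.state(); print(s['eef_pos'],s['orientation'],s['joint_pos'],s['width'],s['finger_force'])
C,im=shot('wrist','w2.png')
R=C[1];print(R.T@np.array([0,0,1]))
```

```text
[ 483.12890905 -270.05558801  111.58512605] [ 9.96456693e-01 -8.41044944e-02 -6.76149343e-04 -1.89969201e-04] [-6.11921412e-01  1.32996167e-01  1.50780890e+00 -3.53548625e-04
  1.50214724e+00  1.12730738e+00] 15.408910760250048 28.767697513103485
[-0.25859812  0.04354306 -0.96500312]
```

View pics/w2.png

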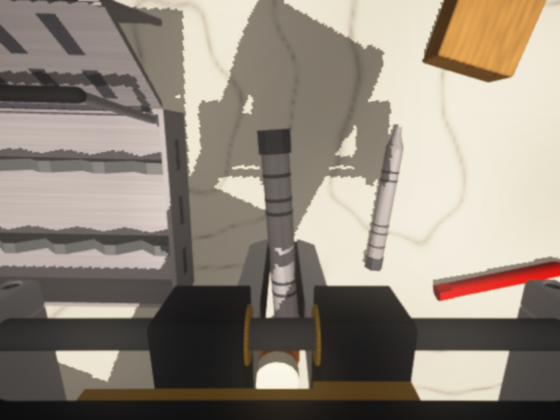

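w2 shows the rod held, with its nut end at (274,131) and its axis running down to about (286,300). Rod E runs from nose (397,126) to nut (373,269).

Run:
```python
from h import *
C=cam('wrist'); s=monitor.state(); p=s['eef_pos']; 
f=lambda u,v,z:onz('wrist',u,v,z,C)[:2]
a,b=f(274,131,118.6),f(285,290,118.6); d=(a-b)/np.linalg.norm(a-b); print(a,np.degrees(np.arctan2(d[1],d[0])),'mid',a-70*d, 'rel',a-70*d-p[:2])
A,B=f(373,270,8),f(397.5,125,8); d=A-B; print('E',(A+B)/2,np.hypot(*d),np.degrees(np.arctan2(d[1],d[0])))
print('psi',2*np.degrees(np.arctan2(s['orientation'][1],s['orientation'][0])))
```

```text
[ 562.0099638  -280.37389283] -5.898936603806559 mid [ 492.38063307 -273.17970755] rel [ 5.67264414 -0.69518834]
E [ 477.07231904 -375.83520152] 148.9862136208814 165.8637155832913
psi -9.643452881290509
```

Request:
play_rows --rows '[{"rx": 0, "ry": 0, "rz": 0, "dx": 5, "dy": 30, "dz": 0, "grip": 255}, {"rx": 0, "ry": 0, "rz": -0.01, "dx": 11, "dy": 62, "dz": 0, "grip": 255}, {"rx": 0, "ry": 0, "rz": -0.02, "dx": 17, "dy": 94, "dz": 0, "grip": 255}, {"rx": 0, "ry": 0, "rz": -0.025, "dx": 22, "dy": 120, "dz": 0, "grip": 255}, {"rx": 0, "ry": 0, "rz": -0.025, "dx": 23, "dy": 131, "dz": 0, "grip": 255}]'

```text
time_s: 3.83
eef_pos: [506.9, -136.3, 110.6]
orientation: [0.995, -0.095, -0.0, -0.001]
contact_force: [-0.2, -0.7, 0.4]
width: 15.1
finger_force: 28.8
```

Request:
play_rows --rows '[{"rx": 0, "ry": 0, "rz": 0, "dx": 0, "dy": 0, "dz": 0, "grip": 255}, {"rx": 0, "ry": 0, "rz": 0, "dx": 0, "dy": 0, "dz": 0, "grip": 255}]'

```text
time_s: 4.0
eef_pos: [506.6, -139.6, 110.7]
orientation: [0.995, -0.096, -0.0, 0.001]
contact_force: [-0.5, -0.7, -1.0]
width: 15.3
finger_force: 28.8
```

Run:
```python
from h import *
s=monitor.state(); print(s['eef_pos'],2*np.degrees(np.arctan2(s['orientation'][1],s['orientation'][0])),s['width'],s['contact_force'])
```

```text
[ 506.56272786 -139.58602422  110.73640205] -11.013882476108714 15.314302046249841 [-0.45021714 -0.70854438 -1.02863149]
```

Request:
play_rows --rows '[{"rx": 0, "ry": 0, "rz": 0, "dx": 0, "dy": 0, "dz": -28, "grip": 255}, {"rx": 0, "ry": 0, "rz": 0, "dx": 0, "dy": 0, "dz": -54, "grip": 255}, {"rx": 0, "ry": 0, "rz": 0, "dx": 0, "dy": 0, "dz": -72, "grip": 255}, {"rx": 0, "ry": 0, "rz": 0, "dx": 0, "dy": 0, "dz": -82, "grip": 255}, {"rx": 0, "ry": 0, "rz": 0, "dx": 0, "dy": 0, "dz": -87, "grip": 255}]'

```text
time_s: 4.42
eef_pos: [505.2, -139.2, 23.1]
orientation: [0.995, -0.097, -0.002, -0.001]
contact_force: [-6.8, 6.6, 16.0]
width: 15.0
finger_force: 30.0
```

Request:
play_rows --rows '[{"rx": 0, "ry": 0, "rz": 0, "dx": 0, "dy": 0, "dz": 0, "grip": 255}, {"rx": 0, "ry": 0, "rz": 0, "dx": 0, "dy": 0, "dz": 0, "grip": 165}, {"rx": 0, "ry": 0, "rz": 0, "dx": 0, "dy": 0, "dz": 0, "grip": 165}, {"rx": 0, "ry": 0, "rz": 0, "dx": 0, "dy": 0, "dz": 0, "grip": 165}, {"rx": 0, "ry": 0, "rz": 0, "dx": 0, "dy": 0, "dz": 0, "grip": 165}]'

```text
time_s: 4.83
eef_pos: [507.2, -140.0, 24.7]
orientation: [0.995, -0.097, 0.001, 0.0]
contact_force: [-0.5, 0.1, -0.0]
width: 32.7
finger_force: 0.0
```

Request:
play_rows --rows '[{"rx": 0, "ry": 0, "rz": 0, "dx": 0, "dy": 0, "dz": 25, "grip": 165}, {"rx": 0, "ry": 0, "rz": 0, "dx": 0, "dy": 0, "dz": 60, "grip": 120}, {"rx": 0, "ry": 0, "rz": 0, "dx": 0, "dy": 0, "dz": 100, "grip": 80}, {"rx": 0, "ry": 0, "rz": 0, "dx": 0, "dy": -30, "dz": 125, "grip": 80}, {"rx": 0, "ry": 0, "rz": 0, "dx": -5, "dy": -70, "dz": 125, "grip": 80}]'

```text
time_s: 5.25
eef_pos: [506.2, -209.8, 157.7]
orientation: [0.996, -0.094, 0.007, 0.003]
contact_force: [0.8, 0.8, 0.9]
width: 56.6
finger_force: 0.0
```

Run:
```python
from h import *
s=monitor.state(); print(s['eef_pos'],2*np.degrees(np.arctan2(s['orientation'][1],s['orientation'][0])),s['width'],s['contact_force'])
C,im=shot('wrist','w3.png')
print(proj('wrist',[(511.3,-140.5,28),(475,-374.5,8)],C))
```

```text
[ 506.24905833 -209.79253164  157.68052172] -10.771484201531639 56.61589115382987 [0.75687374 0.81788604 0.94952071]
[[217.22978881 213.28430935]
 [429.28538793 201.81171419]]
```

View pics/w3.png

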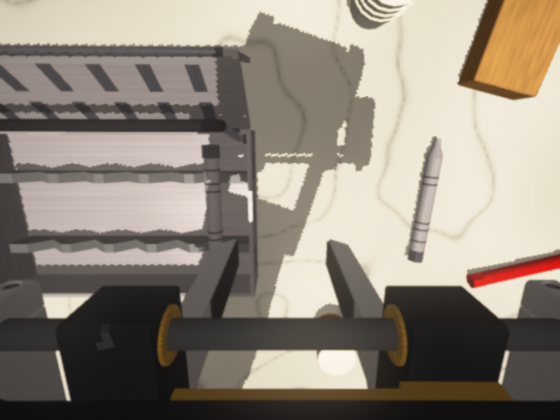

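w3 shows rod D lying in the right vee with its nut end at (210,147). Rod E runs from nut (415,261) to nose (436,138).

Run:
```python
from h import *
C=cam('wrist')
f=lambda u,v,z:onz('wrist',u,v,z,C)[:2]
A,B=f(415,261,8),f(436,138,8); d=A-B; print('E',(A+B)/2,np.hypot(*d),np.degrees(np.arctan2(d[1],d[0])))
a=f(210.5,147,28)-np.array([529,-50]); th=-.193; R=np.array([[np.cos(th),-np.sin(th)],[np.sin(th),np.cos(th)]]); print('nut end in cassette',R.T@a, R.T@(f(215,235,28)-np.array([529,-50])))
im=cv2.imread('pics/w3.png')[:,:,::-1]; print(rods('wrist',im,C,(400,125,60,145),8))
```

```text
E [ 470.00575529 -377.61420626] 141.77740123405027 166.09615758148828
nut end in cassette [  68.18931474 -100.14137615] [-24.81987118 -99.09508731]
[(array([ 471. , -375.1]), 166.0, 145, 23, 33)]
```

Request:
play_rows --rows '[{"rx": 0, "ry": 0, "rz": -0.01, "dx": -7, "dy": -35, "dz": -15, "grip": 80}, {"rx": 0, "ry": 0, "rz": -0.02, "dx": -14, "dy": -70, "dz": -30, "grip": 80}, {"rx": 0, "ry": 0, "rz": -0.03, "dx": -21, "dy": -105, "dz": -45, "grip": 80}, {"rx": 0, "ry": 0, "rz": -0.04, "dx": -28, "dy": -135, "dz": -65, "grip": 80}, {"rx": 0, "ry": 0, "rz": -0.055, "dx": -33, "dy": -165, "dz": -85, "grip": 80}]'

```text
time_s: 5.72
eef_pos: [468.0, -376.3, 63.6]
orientation: [0.992, -0.125, 0.0, 0.001]
contact_force: [-0.0, 0.2, -0.3]
width: 64.5
finger_force: 0.0
```

Request:
play_rows --rows '[{"rx": 0, "ry": 0, "rz": 0, "dx": 0, "dy": 0, "dz": -15, "grip": 80}, {"rx": 0, "ry": 0, "rz": 0, "dx": 0, "dy": 0, "dz": -30, "grip": 80}, {"rx": 0, "ry": 0, "rz": 0, "dx": 0, "dy": 0, "dz": -30, "grip": 80}]'

```text
time_s: 5.97
eef_pos: [466.1, -373.1, 29.5]
orientation: [0.992, -0.125, -0.003, -0.002]
contact_force: [0.2, 0.6, 0.1]
width: 64.5
finger_force: 0.0
```

Run:
```python
from h import *
s=monitor.state(); print(s['eef_pos'],2*np.degrees(np.arctan2(s['orientation'][1],s['orientation'][0])),s['width'],s['contact_force'])
C,im=shot('wrist','w4.png'); print(proj('wrist',[(473,-375,8),(473+70*.97,-375-70*.242,8)],C))
g=im.max(2).astype(int)
for v in (160,180,200,220,240,260): print(v,g[v,200:360:4])
```

```text
[ 466.05999839 -373.10809654   29.53779813] -14.3233206092095 64.49594890438445 [0.22281671 0.64139588 0.13991077]
[[282.36461017 230.15550342]
 [281.85966622 128.02393128]]
160 [114 108 114 121 123 124 126 126 125 125 125 126 126 126 126 123  88  99
 100 100  98  87 129 128 129 129 129 128 129 130 130 130 130 131 131 130
 131 131 131 131]
180 [118 103 115 122 124 125 125 126 126 127 127 126 127 127 128 125  88  97
  99 101  97  88 129 128 129 129 129 129 129 130 130 131 130 130 131 131
 131 131 131 132]
200 [113 119 124 126 126 127 126 127 127 128 127 127 127 128 128 125  68  93
  95  95  91  68 129 129 130 131 130 131 130 133 132 133 133 132 133 133
 133 135 134 134]
220 [121 114 122 125 127 127 128 127 128 128 128 141 129 130 129 131 130 167
 153 118 108  94 132 132 133 133 132 132 134 134 134 137 136 135 135 135
 136 137 137 137]
240 [126 127 126 125 125 119 103 103 201 224 230 231 233 233 233 232 144 167
 101 105 101  95 134 134 134 169 235 235 236 236 236 236 235 233 133 169
 229 237 237 236]
260 [ 98  95  95  95  96  58  38  39  83 126 127 125 123 115 111 118  75 102
 101 106 100  80 188 234 234 235 235 235 235 236 236 236 236 149  61  60
  84 108 108 108]
```

Request:
play_rows --rows '[{"rx": 0, "ry": 0, "rz": 0, "dx": 3, "dy": 0, "dz": -12, "grip": 120}, {"rx": 0, "ry": 0, "rz": 0, "dx": 5, "dy": -1, "dz": -20, "grip": 160}, {"rx": 0, "ry": 0, "rz": 0, "dx": 5, "dy": -1, "dz": -25, "grip": 180}, {"rx": 0, "ry": 0, "rz": 0, "dx": 5, "dy": -1, "dz": -27, "grip": 255}, {"rx": 0, "ry": 0, "rz": 0, "dx": 5, "dy": -1, "dz": -27, "grip": 255}]'

```text
time_s: 6.43
eef_pos: [473.6, -374.7, 6.4]
orientation: [0.992, -0.124, -0.0, -0.0]
contact_force: [-0.1, 0.2, -0.3]
width: 35.0
finger_force: 0.0
```

Request:
play_rows --rows '[{"rx": 0, "ry": 0, "rz": 0, "dx": 0, "dy": 0, "dz": 0, "grip": 255}, {"rx": 0, "ry": 0, "rz": 0, "dx": 0, "dy": 0, "dz": 0, "grip": 255}, {"rx": 0, "ry": 0, "rz": 0, "dx": 0, "dy": 0, "dz": 0, "grip": 255}, {"rx": 0, "ry": 0, "rz": 0, "dx": 0, "dy": 0, "dz": 0, "grip": 255}, {"rx": 0, "ry": 0, "rz": 0, "dx": 0, "dy": 0, "dz": 0, "grip": 255}]'

```text
time_s: 6.85
eef_pos: [474.1, -375.5, 7.7]
orientation: [0.992, -0.124, 0.001, 0.0]
contact_force: [0.3, 0.8, 3.5]
width: 14.5
finger_force: 29.5
```

Request:
play_rows --rows '[{"rx": 0, "ry": 0, "rz": 0, "dx": 0, "dy": 0, "dz": 0, "grip": 255}, {"rx": 0, "ry": 0, "rz": 0, "dx": 0, "dy": 0, "dz": 20, "grip": 255}, {"rx": 0, "ry": 0, "rz": 0, "dx": 0, "dy": 0, "dz": 50, "grip": 255}, {"rx": 0, "ry": 0, "rz": 0, "dx": 0, "dy": 0, "dz": 85, "grip": 255}, {"rx": 0, "ry": 0, "rz": 0, "dx": 0, "dy": 0, "dz": 110, "grip": 255}]'

```text
time_s: 7.27
eef_pos: [473.8, -375.8, 119.3]
orientation: [0.992, -0.124, 0.001, 0.001]
contact_force: [-0.6, 0.6, 0.4]
width: 15.1
finger_force: 29.5
```

Run:
```python
from h import *
s=monitor.state(); print(s['eef_pos'],2*np.degrees(np.arctan2(s['orientation'][1],s['orientation'][0])),s['width'],s['contact_force'])
C,im=shot('wrist','w5.png'); p=s['eef_pos']; th=np.radians(-14.3)
for k in(60,70,80): print(k,proj('wrist',[(p[0]+k*np.cos(th),p[1]+k*np.sin(th),p[2]+7)],C))
g=im.max(2).astype(int)
for v in range(96,200,4): print(v,g[v,262:300:3])
```

```text
[ 473.80417891 -375.75584365  119.30539713] -14.237827929220888 15.124869340642425 [-0.6088115   0.58745528  0.37167422]
60 [[282.36114665 158.97202262]]
70 [[282.39573831 141.07497128]]
80 [[282.43144224 122.6110433 ]]
96 [115 115 115 116 116 116 117 116 117 117 117 118 118]
100 [115 115 116 116 115 116 117 117 117 117 118 118 118]
104 [115 115 115 116 116 116 116 117 117 117 117 118 118]
108 [116 116 116 116 117 116 117 117 117 118 117 118 118]
112 [116 116 117 117 116 116 117 117 117 118 117 118 118]
116 [115 116 116 116 117 117 116 117 118 118 118 119 118]
120 [116 117 117 116 116 117 116 118 118 118 118 118 119]
124 [116 116 116 116 116 116 116 118 118 119 118 119 119]
128 [116 116 117 117 117 117 118 118 118 118 118 118 119]
132 [116 118 117 117 117 117 117 118 119 119 118 118 119]
136 [117 117 118 118 117 118 117 119 119 119 119 119 119]
140 [117 117 118 118 117 118 117 110 114 113 117 119 119]
144 [117 118 118 119 118 118 113  86 102  96  98 119 119]
148 [117 118 118 119 118 118 104  89 103  96  95 120 120]
152 [118 119 119 119 119 118  94  90 101  96  93 121 119]
156 [117 119 119 119 119 117  86  93 102  97  90 119 120]
160 [118 119 119 119 120  99  87  95 103  98  90 109 121]
164 [119 120 119 119 114  86  91  97 103  98  92  90 121]
168 [120 120 120 120  95  90  95  98 104  99  94  87 113]
172 [120 120 120 116  85  92  97  99 103 100  97  90  94]
176 [120 121 121 116  83  92  97 100 101 100  96  92  96]
180 [149 168 121 112  83  91  96  96  99  98  97  93 101]
184 [224 222 214 165  84  91  96  96  98  99  97  93 103]
188 [224 224 223 172  85  92  96  97  99  99  97  93 133]
192 [224 224 215 107  86  92  97  97  99  98  98  92 188]
196 [224 218 139 102  87  93  97  97  99  99  97  92 197]
```

Request:
play_rows --rows '[{"rx": 0, "ry": 0, "rz": 0, "dx": 0, "dy": 0, "dz": -35, "grip": 255}, {"rx": 0, "ry": 0, "rz": 0, "dx": 0, "dy": 0, "dz": -70, "grip": 255}, {"rx": 0, "ry": 0, "rz": 0, "dx": 0, "dy": 0, "dz": -95, "grip": 255}, {"rx": 0, "ry": 0, "rz": 0, "dx": 0, "dy": 0, "dz": -107, "grip": 255}, {"rx": 0, "ry": 0, "rz": 0, "dx": 0, "dy": 0, "dz": -110, "grip": 255}]'

```text
time_s: 7.73
eef_pos: [472.7, -373.3, 5.7]
orientation: [0.992, -0.124, -0.002, -0.002]
contact_force: [-3.2, 4.9, 9.0]
width: 14.7
finger_force: 30.0
```

Request:
play_rows --rows '[{"rx": 0, "ry": 0, "rz": 0, "dx": 0, "dy": 0, "dz": 0, "grip": 255}, {"rx": 0, "ry": 0, "rz": 0, "dx": 0, "dy": 0, "dz": 0, "grip": 180}, {"rx": 0, "ry": 0, "rz": 0, "dx": 0, "dy": 0, "dz": 0, "grip": 180}, {"rx": 0, "ry": 0, "rz": 0, "dx": 0, "dy": 0, "dz": -3, "grip": 180}, {"rx": 0, "ry": 0, "rz": 0, "dx": 0, "dy": 0, "dz": -6, "grip": 180}]'

```text
time_s: 8.15
eef_pos: [474.0, -375.8, 1.5]
orientation: [0.992, -0.124, 0.001, 0.001]
contact_force: [0.4, -0.3, -0.3]
width: 27.5
finger_force: 0.0
```

Request:
play_rows --rows '[{"rx": 0, "ry": 0, "rz": 0, "dx": 0, "dy": 0, "dz": 0, "grip": 180}, {"rx": 0, "ry": 0, "rz": 0, "dx": 0, "dy": 0, "dz": 0, "grip": 255}, {"rx": 0, "ry": 0, "rz": 0, "dx": 0, "dy": 0, "dz": 0, "grip": 255}, {"rx": 0, "ry": 0, "rz": 0, "dx": 0, "dy": 0, "dz": 0, "grip": 255}, {"rx": 0, "ry": 0, "rz": 0, "dx": 0, "dy": 0, "dz": 0, "grip": 255}]'

```text
time_s: 8.57
eef_pos: [473.6, -375.3, 1.0]
orientation: [0.992, -0.124, -0.0, 0.0]
contact_force: [-0.0, -0.1, 0.4]
width: 15.2
finger_force: 30.0
```

Request:
play_rows --rows '[{"rx": 0, "ry": 0, "rz": 0, "dx": 0, "dy": 0, "dz": 30, "grip": 255}, {"rx": 0, "ry": 0, "rz": 0, "dx": 0, "dy": 0, "dz": 70, "grip": 255}, {"rx": 0, "ry": 0, "rz": 0.02, "dx": 3, "dy": 20, "dz": 100, "grip": 255}, {"rx": 0, "ry": 0, "rz": 0.04, "dx": 8, "dy": 50, "dz": 110, "grip": 255}, {"rx": 0, "ry": 0, "rz": 0.056, "dx": 14, "dy": 85, "dz": 110, "grip": 255}]'

```text
time_s: 8.98
eef_pos: [489.7, -292.3, 116.1]
orientation: [0.995, -0.097, 0.004, 0.003]
contact_force: [1.1, 0.3, -0.2]
width: 14.9
finger_force: 30.0
```

Request:
play_rows --rows '[{"rx": 0, "ry": 0, "rz": 0, "dx": 6, "dy": 38, "dz": 0, "grip": 255}, {"rx": 0, "ry": 0, "rz": 0, "dx": 12, "dy": 76, "dz": 0, "grip": 255}, {"rx": 0, "ry": 0, "rz": 0, "dx": 19, "dy": 114, "dz": 0, "grip": 255}, {"rx": 0, "ry": 0, "rz": 0, "dx": 25, "dy": 152, "dz": 0, "grip": 255}, {"rx": 0, "ry": 0, "rz": 0, "dx": 31, "dy": 182, "dz": 0, "grip": 255}]'

```text
time_s: 9.4
eef_pos: [518.4, -105.5, 111.1]
orientation: [0.995, -0.095, -0.0, -0.0]
contact_force: [-0.3, 0.3, -0.3]
width: 15.1
finger_force: 30.0
```

Request:
play_rows --rows '[{"rx": 0, "ry": 0, "rz": 0, "dx": 2, "dy": 13, "dz": 0, "grip": 255}, {"rx": 0, "ry": 0, "rz": 0, "dx": 2, "dy": 13, "dz": 0, "grip": 255}, {"rx": 0, "ry": 0, "rz": 0, "dx": 2, "dy": 13, "dz": 0, "grip": 255}]'

```text
time_s: 9.65
eef_pos: [520.6, -95.6, 111.0]
orientation: [0.995, -0.095, -0.0, 0.001]
contact_force: [-0.6, 0.0, 0.1]
width: 15.1
finger_force: 30.0
```

Run:
```python
from h import *
s=monitor.state(); print(s['eef_pos'],2*np.degrees(np.arctan2(s['orientation'][1],s['orientation'][0])),s['width'],s['contact_force'])
C,im=shot('wrist','w6.png'); im=im[:,:,::-1]
cv2.imwrite('pics/w6c.png',np.vstack([cv2.resize(im[60:340,120:480],None,fx=2,fy=2,interpolation=cv2.INTER_CUBIC)]))
```

```text
[520.60800363 -95.58582886 110.97546495] -10.949066904391351 15.129726823997727 [-0.56001188  0.00097232  0.12608627]
```

View pics/w6c.png

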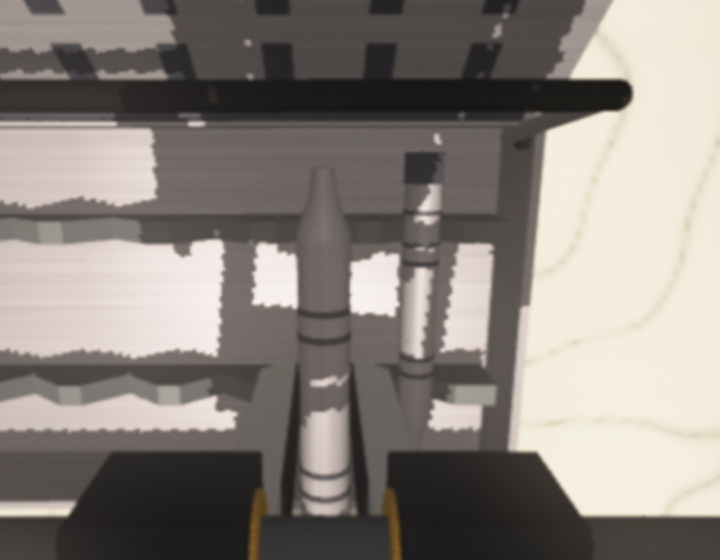

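w6c shows rod D seated with its nut end at (422,153) in the crop, rod E held above the next vee, and crest patches at (170,394) front and (50,232) rear.

Run:
```python
from h import *
C=cam('wrist'); th=-.193; R=np.array([[np.cos(th),-np.sin(th)],[np.sin(th),np.cos(th)]])
for nm,p,z in (('Dnut',(422,153),28),('Dfront',(417,360),28),('crestF',(170,394),32),('crestF2',(72,395),32),('crestR',(50,232),32)):
    print(nm,R.T@(onz('wrist',p[0]/2+120,p[1]/2+60,z,C)[:2]-np.array([529,-50])))
```

```text
Dnut [ 71.48785015 -89.05150469]
Dfront [-22.50982909 -90.81393458]
crestF [-37.9161467   24.78589096]
crestF2 [-38.38523062  70.57652674]
crestR [38.11750206 71.78543434]
```

Request:
play_rows --rows '[{"rx": 0, "ry": 0, "rz": 0, "dx": 0, "dy": 2, "dz": -28, "grip": 255}, {"rx": 0, "ry": 0, "rz": 0, "dx": 0, "dy": 2, "dz": -54, "grip": 255}, {"rx": 0, "ry": 0, "rz": 0, "dx": 0, "dy": 2, "dz": -72, "grip": 255}, {"rx": 0, "ry": 0, "rz": 0, "dx": 0, "dy": 2, "dz": -82, "grip": 255}, {"rx": 0, "ry": 0, "rz": 0, "dx": 0, "dy": 2, "dz": -86, "grip": 255}]'

```text
time_s: 10.12
eef_pos: [518.9, -94.5, 22.9]
orientation: [0.995, -0.097, -0.002, -0.0]
contact_force: [-4.1, 2.2, 5.4]
width: 15.3
finger_force: 30.0
```

Request:
play_rows --rows '[{"rx": 0, "ry": 0, "rz": 0, "dx": 0, "dy": 0, "dz": 0, "grip": 255}, {"rx": 0, "ry": 0, "rz": 0, "dx": 0, "dy": 0, "dz": 0, "grip": 165}, {"rx": 0, "ry": 0, "rz": 0, "dx": 0, "dy": 0, "dz": 0, "grip": 165}, {"rx": 0, "ry": 0, "rz": 0, "dx": 0, "dy": 0, "dz": 0, "grip": 165}, {"rx": 0, "ry": 0, "rz": 0, "dx": 0, "dy": 0, "dz": 0, "grip": 165}]'

```text
time_s: 10.53
eef_pos: [521.6, -93.6, 26.2]
orientation: [0.995, -0.096, 0.001, 0.0]
contact_force: [-0.2, -0.3, -0.1]
width: 33.0
finger_force: 0.0
```

Request:
play_rows --rows '[{"rx": 0, "ry": 0, "rz": 0, "dx": 0, "dy": 0, "dz": 25, "grip": 165}, {"rx": 0, "ry": 0, "rz": 0, "dx": 0, "dy": 0, "dz": 60, "grip": 120}, {"rx": 0, "ry": 0, "rz": 0, "dx": 0, "dy": 0, "dz": 95, "grip": 80}, {"rx": 0, "ry": 0, "rz": 0, "dx": -5, "dy": 25, "dz": 120, "grip": 80}, {"rx": 0, "ry": 0, "rz": 0, "dx": -10, "dy": 60, "dz": 140, "grip": 80}]'

```text
time_s: 10.95
eef_pos: [512.0, -34.8, 168.8]
orientation: [0.995, -0.098, 0.003, 0.001]
contact_force: [1.3, 0.8, -1.1]
width: 56.4
finger_force: 0.0
```

Request:
play_rows --rows '[{"rx": 0, "ry": 0, "rz": 0.04, "dx": -6, "dy": 35, "dz": 15, "grip": 80}, {"rx": 0, "ry": 0, "rz": 0.08, "dx": -12, "dy": 70, "dz": 30, "grip": 80}, {"rx": 0, "ry": 0, "rz": 0.12, "dx": -18, "dy": 105, "dz": 45, "grip": 80}, {"rx": 0, "ry": 0, "rz": 0.16, "dx": -24, "dy": 140, "dz": 60, "grip": 80}, {"rx": 0, "ry": 0, "rz": 0.2, "dx": -30, "dy": 170, "dz": 75, "grip": 80}]'

```text
time_s: 11.37
eef_pos: [480.0, 138.9, 241.6]
orientation: [1.0, 0.005, 0.001, -0.0]
contact_force: [-0.1, -1.4, -0.2]
width: 64.4
finger_force: 0.0
```

Request:
play_rows --rows '[{"rx": 0, "ry": 0, "rz": 0, "dx": -6, "dy": 35, "dz": 10, "grip": 80}, {"rx": 0, "ry": 0, "rz": 0, "dx": -12, "dy": 70, "dz": 20, "grip": 80}, {"rx": 0, "ry": 0, "rz": 0, "dx": -18, "dy": 100, "dz": 25, "grip": 80}, {"rx": 0, "ry": 0, "rz": 0, "dx": -20, "dy": 120, "dz": 25, "grip": 80}, {"rx": 0, "ry": 0, "rz": 0, "dx": -20, "dy": 120, "dz": 25, "grip": 80}]'

```text
time_s: 11.78
eef_pos: [459.9, 260.5, 266.0]
orientation: [1.0, 0.007, 0.001, -0.001]
contact_force: [0.2, -0.6, 0.2]
width: 64.6
finger_force: 0.0
```

Request:
play_rows --rows '[{"rx": 0, "ry": 0, "rz": 0, "dx": 0, "dy": 0, "dz": 0, "grip": 80}, {"rx": 0, "ry": 0, "rz": 0, "dx": 0, "dy": 0, "dz": 0, "grip": 80}]'

```text
time_s: 11.95
eef_pos: [460.7, 256.2, 265.1]
orientation: [1.0, 0.004, 0.0, 0.0]
contact_force: [-0.5, -0.2, -0.2]
width: 64.5
finger_force: 0.0
```

Run:
```python
from h import *
s=monitor.state(); print(s['eef_pos'],2*np.degrees(np.arctan2(s['orientation'][1],s['orientation'][0])),s['width'])
C,im=shot('wrist','w7.png')
P=np.array([(492,352,8),(488.5,256,8),(596,303,8)]); q=proj('wrist',P,C); print(q)
for (u,v) in q:
    for w in (110,140):
        r=(max(0,int(u-w/2)),max(0,int(v-w/2)),w,w); print((int(u),int(v)),[o for o in rods('wrist',im,C,r,8) if 120<o[2]<170])
```

```text
[460.66866055 256.1561367  265.06168177] 0.42875700158802316 64.52100733848845
[[215.76457065 161.89200412]
 [282.02445242 164.85604053]
 [248.03878294  84.86252598]]
(215, 161) [(array([493.8, 358.8]), 167.9, 145, 21, 33)]
(215, 161) [(array([493.8, 358.8]), 168.0, 145, 21, 34)]
(282, 164) []
(282, 164) []
(248, 84) []
(248, 84) []
```

View pics/w7.png

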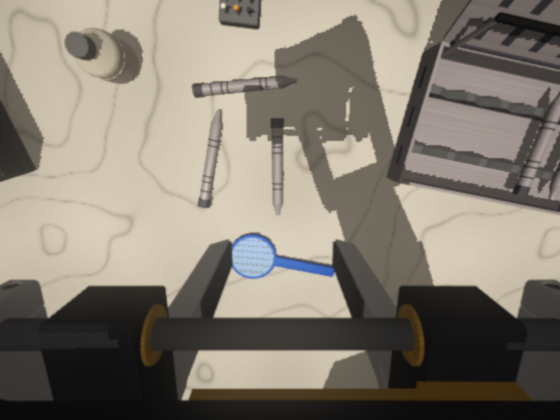

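w7 shows rod B from nut (277,119) to nose (278,214), rod C from nut (194,89) to nose (296,81), and rod A from nose (218,111) to nut (204,206). The spray is at (95,52) and the mirror is at (253,256).

Run:
```python
from h import *
C=cam('wrist')
f=lambda u,v,z=8:onz('wrist',u,v,z,C)[:2]
for nm,a,b in (('A',(204,207),(218,110)),('B',(277,118),(278,215)),('C',(193,90),(297,81))):
    A,B=f(*a),f(*b); d=A-B; print(nm,(A+B)/2,np.hypot(*d),np.degrees(np.arctan2(d[1],d[0])))
print('spray top',f(80,45,90),'bur',f(240,10,40))
```

```text
A [494.05874124 358.80648782] 141.59070348682772 168.64406346118537
B [483.18356148 262.15128991] 140.65761499907987 0.7749763370818405
C [595.23457304 306.88732579] 141.98751294152248 95.02718322935118
spray top [622.70670445 471.82277051] bur [673.90719455 306.78381005]
```

Request:
play_rows --rows '[{"rx": 0, "ry": 0, "rz": 0, "dx": 6, "dy": 2, "dz": -36, "grip": 80}, {"rx": 0, "ry": 0, "rz": 0, "dx": 12, "dy": 3, "dz": -72, "grip": 80}, {"rx": 0, "ry": 0, "rz": 0, "dx": 18, "dy": 4, "dz": -108, "grip": 80}, {"rx": 0, "ry": 0, "rz": 0, "dx": 23, "dy": 5, "dz": -144, "grip": 80}, {"rx": 0, "ry": 0, "rz": 0, "dx": 23, "dy": 5, "dz": -178, "grip": 80}]'

```text
time_s: 12.42
eef_pos: [484.4, 260.0, 85.1]
orientation: [1.0, 0.002, 0.0, 0.0]
contact_force: [0.3, 0.8, 0.5]
width: 64.6
finger_force: 0.0
```

Request:
play_rows --rows '[{"rx": 0, "ry": 0, "rz": 0, "dx": 0, "dy": 0, "dz": -25, "grip": 80}, {"rx": 0, "ry": 0, "rz": 0, "dx": 0, "dy": 0, "dz": -45, "grip": 80}, {"rx": 0, "ry": 0, "rz": 0, "dx": 0, "dy": 0, "dz": -57, "grip": 80}, {"rx": 0, "ry": 0, "rz": 0, "dx": 0, "dy": 0, "dz": -57, "grip": 80}, {"rx": 0, "ry": 0, "rz": 0, "dx": 0, "dy": 0, "dz": -57, "grip": 80}]'

```text
time_s: 12.83
eef_pos: [483.9, 260.9, 30.1]
orientation: [1.0, 0.003, -0.0, 0.0]
contact_force: [1.2, 0.7, 0.6]
width: 64.7
finger_force: 0.0
```

```bash
cat >> h.py <<'E'
def chk(f,p=None,th=0,z=8):
    s=monitor.state(); print(s['time_s'],s['eef_pos'].round(1),'psi',round(2*np.degrees(np.arctan2(s['orientation'][1],s['orientation'][0])),2),'w',round(s['width'],1),'F',s['contact_force'].round(1))
    C,im=shot('wrist',f); e=s['eef_pos']
    return s,C,im
def strip(im,C,z,u0=245,u1=325,v0=60,v1=270):
    # dark rod inside strip: lateral centre per row, far end row
    g=cv2.GaussianBlur(im.max(2),(3,3),0).astype(int)
    for v in range(v0,v1,10): print(v,''.join('%4d'%x for x in g[v,u0:u1:4]))
E
python3 - <<'E'
from h import *
s,C,im=chk('w8.png'); strip(im,C,8)
print(proj('wrist',[(483.2,262.2,8),(553.2,263.1,8)],C))
E
```

```text
12.8333 [483.9 260.9  30.1] psi 0.37 w 64.7 F [1.2 0.7 0.6]
60  113 111  69 111 112 112 113 113 113 113 113 107 100  99  98  97  97  96  96 107
70  103 102  76  92  99  98  97  96  94  93  91  89  85  80  86 125 140 140 139 139
80   85 105 110 105 130 136 138 139 140 140 140 139 140 140 140 140 140 140 140 140
90  143 143 142 142 142 141 141 140 140 140 140 139 139 139 140 140 140 140 140 140
100  143 142 142 142 142 141 141 141 140 140 140 140 140 139 139 139 139 139 139 139
110  142 142 142 141 141 141 140 140 140 140 139 140 140 140 140 139 139 139 139 139
120  142 141 141 140 139 139 139 139 139 139 139 138 138 138 138 139 139 139 139 139
130  146 141 140 140 139 139 138 138 138 138 138 137 137 137 137 137 138 138 138 138
140  139 139 138 138 138 117 103  99  99  99  99 102 126 137 137 137 137 137 137 137
150  138 138 138 137 137  80  52  57  56  56  53  49 111 136 135 135 136 136 136 136
160  137 136 136 136 136  94  56  59  59  59  56  57 119 135 135 135 135 135 136 136
170  135 135 135 135 134 130  91  99 102  99 100  94 133 133 133 134 134 134 134 133
180  134 133 133 133 133 127  62  62  64  62  61  65 131 132 132 132 132 132 132 132
190  134 134 134 133 133 131  91 100 103 100 100  93 130 131 131 131 131 131 130 129
200  134 133 133 133 133 131  65  73  78  75  69  66 130 131 130 130 129 127 125 121
210  134 135 134 135 133 131  80  94 100  97  93  76 130 131 130 129 126 122 113 109
220  135 135 135 134 134 133 101 104 107 103 103  98 131 131 130 130 127 122 110 111
230  137 137 158 229 234 233 120 106 109 105 105 125 189 132 132 132 130 128 122 112
240  236 236 235 235 234 235 165 189 217 196 177 148 233 220 132 132 131 130 129 127
250  236 235 235 235 235 235 165 190 217 197 177 138 213 233 230 136 131 131 131 130
260  235 235 235 235 234 234 170 191 216 197 177 150 232 232 232 232 155 132 131 131
[[280.39849285 240.5916697 ]
 [279.61942932 140.8411644 ]]
```

Request:
play_rows --rows '[{"rx": 0, "ry": 0, "rz": 0, "dx": 0, "dy": 0, "dz": -12, "grip": 140}, {"rx": 0, "ry": 0, "rz": 0, "dx": 0, "dy": 0, "dz": -22, "grip": 160}, {"rx": 0, "ry": 0, "rz": 0, "dx": 0, "dy": 0, "dz": -27, "grip": 180}, {"rx": 0, "ry": 0, "rz": 0, "dx": 0, "dy": 0, "dz": -28, "grip": 180}, {"rx": 0, "ry": 0, "rz": 0, "dx": 0, "dy": 0, "dz": -28, "grip": 180}]'

```text
time_s: 13.3
eef_pos: [483.1, 261.6, 1.2]
orientation: [1.0, 0.004, -0.001, 0.0]
contact_force: [-0.1, 0.5, 0.2]
width: 34.6
finger_force: 0.0
```

Request:
play_rows --rows '[{"rx": 0, "ry": 0, "rz": 0, "dx": 0, "dy": 0, "dz": 0, "grip": 255}, {"rx": 0, "ry": 0, "rz": 0, "dx": 0, "dy": 0, "dz": 0, "grip": 255}, {"rx": 0, "ry": 0, "rz": 0, "dx": 0, "dy": 0, "dz": 0, "grip": 255}, {"rx": 0, "ry": 0, "rz": 0, "dx": 0, "dy": 0, "dz": 0, "grip": 255}, {"rx": 0, "ry": 0, "rz": 0, "dx": 0, "dy": 0, "dz": 0, "grip": 255}]'

```text
time_s: 13.72
eef_pos: [484.0, 262.1, 2.5]
orientation: [1.0, 0.004, 0.001, -0.0]
contact_force: [-1.3, 1.0, 0.7]
width: 15.0
finger_force: 30.0
```

Request:
play_rows --rows '[{"rx": 0, "ry": 0, "rz": 0, "dx": 0, "dy": 0, "dz": 30, "grip": 255}, {"rx": 0, "ry": 0, "rz": 0, "dx": 0, "dy": 0, "dz": 70, "grip": 255}, {"rx": 0, "ry": 0, "rz": -0.06, "dx": 3, "dy": -20, "dz": 100, "grip": 255}, {"rx": 0, "ry": 0, "rz": -0.12, "dx": 7, "dy": -55, "dz": 112, "grip": 255}, {"rx": 0, "ry": 0, "rz": -0.2, "dx": 13, "dy": -90, "dz": 112, "grip": 255}]'

```text
time_s: 14.13
eef_pos: [499.2, 172.2, 119.1]
orientation: [0.995, -0.096, 0.004, -0.001]
contact_force: [1.4, -0.4, -1.2]
width: 15.1
finger_force: 30.0
```

Request:
play_rows --rows '[{"rx": 0, "ry": 0, "rz": 0, "dx": 6, "dy": -40, "dz": 0, "grip": 255}, {"rx": 0, "ry": 0, "rz": 0, "dx": 12, "dy": -80, "dz": 0, "grip": 255}, {"rx": 0, "ry": 0, "rz": 0, "dx": 18, "dy": -120, "dz": 0, "grip": 255}, {"rx": 0, "ry": 0, "rz": 0, "dx": 24, "dy": -160, "dz": 0, "grip": 255}, {"rx": 0, "ry": 0, "rz": 0, "dx": 29, "dy": -195, "dz": 0, "grip": 255}]'

```text
time_s: 14.55
eef_pos: [525.4, -25.8, 114.0]
orientation: [0.995, -0.096, 0.0, 0.0]
contact_force: [0.2, 0.4, -1.6]
width: 15.2
finger_force: 30.0
```

Request:
play_rows --rows '[{"rx": 0, "ry": 0, "rz": 0, "dx": 3, "dy": -26, "dz": 0, "grip": 255}, {"rx": 0, "ry": 0, "rz": 0, "dx": 3, "dy": -26, "dz": 0, "grip": 255}, {"rx": 0, "ry": 0, "rz": 0, "dx": 3, "dy": -26, "dz": 0, "grip": 255}, {"rx": 0, "ry": 0, "rz": 0, "dx": 3, "dy": -26, "dz": 0, "grip": 255}]'

```text
time_s: 14.88
eef_pos: [528.4, -48.8, 113.7]
orientation: [0.995, -0.096, -0.0, -0.0]
contact_force: [0.1, 0.7, -0.9]
width: 15.2
finger_force: 30.0
```

Request:
play_rows --rows '[{"rx": 0, "ry": 0, "rz": 0, "dx": 0, "dy": 0, "dz": -28, "grip": 255}, {"rx": 0, "ry": 0, "rz": 0, "dx": 0, "dy": 0, "dz": -54, "grip": 255}, {"rx": 0, "ry": 0, "rz": 0, "dx": 0, "dy": 0, "dz": -74, "grip": 255}, {"rx": 0, "ry": 0, "rz": 0, "dx": 0, "dy": 0, "dz": -84, "grip": 255}, {"rx": 0, "ry": 0, "rz": 0, "dx": 0, "dy": 0, "dz": -89, "grip": 255}]'

```text
time_s: 15.3
eef_pos: [527.0, -47.5, 23.1]
orientation: [0.995, -0.095, -0.002, -0.0]
contact_force: [-5.9, 3.1, 15.2]
width: 15.1
finger_force: 30.0
```

Request:
play_rows --rows '[{"rx": 0, "ry": 0, "rz": 0, "dx": 0, "dy": 0, "dz": 0, "grip": 255}, {"rx": 0, "ry": 0, "rz": 0, "dx": 0, "dy": 0, "dz": 0, "grip": 165}, {"rx": 0, "ry": 0, "rz": 0, "dx": 0, "dy": 0, "dz": 0, "grip": 165}, {"rx": 0, "ry": 0, "rz": 0, "dx": 0, "dy": 0, "dz": 0, "grip": 165}, {"rx": 0, "ry": 0, "rz": 0, "dx": 0, "dy": 0, "dz": 0, "grip": 165}]'

```text
time_s: 15.72
eef_pos: [529.6, -49.5, 26.3]
orientation: [0.995, -0.096, 0.001, 0.0]
contact_force: [0.6, -1.0, 0.1]
width: 33.1
finger_force: 0.0
```

Request:
play_rows --rows '[{"rx": 0, "ry": 0, "rz": 0, "dx": 0, "dy": 0, "dz": 25, "grip": 165}, {"rx": 0, "ry": 0, "rz": 0, "dx": 0, "dy": 0, "dz": 60, "grip": 120}, {"rx": 0, "ry": 0, "rz": 0, "dx": 0, "dy": 0, "dz": 95, "grip": 80}, {"rx": 0, "ry": 0, "rz": 0, "dx": -5, "dy": 30, "dz": 115, "grip": 80}, {"rx": 0, "ry": 0, "rz": 0, "dx": -10, "dy": 65, "dz": 130, "grip": 80}]'

```text
time_s: 16.13
eef_pos: [520.5, 14.5, 159.2]
orientation: [0.995, -0.098, 0.003, 0.0]
contact_force: [1.2, 1.1, 0.2]
width: 56.5
finger_force: 0.0
```

Request:
play_rows --rows '[{"rx": 0, "ry": 0, "rz": 0, "dx": -3, "dy": 38, "dz": 10, "grip": 80}, {"rx": 0, "ry": 0, "rz": 0, "dx": -6, "dy": 76, "dz": 20, "grip": 80}, {"rx": 0, "ry": 0, "rz": 0, "dx": -9, "dy": 114, "dz": 20, "grip": 80}, {"rx": 0, "ry": 0, "rz": 0, "dx": -12, "dy": 152, "dz": 20, "grip": 80}, {"rx": 0, "ry": 0, "rz": 0, "dx": -15, "dy": 190, "dz": 20, "grip": 80}]'

```text
time_s: 16.55
eef_pos: [503.7, 207.5, 176.3]
orientation: [0.995, -0.096, 0.001, -0.0]
contact_force: [-0.6, -1.0, 0.2]
width: 64.4
finger_force: 0.0
```

Request:
play_rows --rows '[{"rx": 0, "ry": 0, "rz": 0, "dx": -3, "dy": 38, "dz": -10, "grip": 80}, {"rx": 0, "ry": 0, "rz": 0, "dx": -6, "dy": 76, "dz": -30, "grip": 80}, {"rx": 0, "ry": 0, "rz": 0, "dx": -9, "dy": 114, "dz": -50, "grip": 80}, {"rx": 0, "ry": 0, "rz": 0, "dx": -12, "dy": 145, "dz": -75, "grip": 80}, {"rx": 0, "ry": 0, "rz": 0, "dx": -12, "dy": 150, "dz": -90, "grip": 80}]'

```text
time_s: 16.97
eef_pos: [489.7, 360.3, 82.8]
orientation: [0.996, -0.094, -0.001, -0.001]
contact_force: [-0.7, -0.6, -1.6]
width: 64.3
finger_force: 0.0
```

Run:
```python
from h import *
s,C,im=chk('w9.png')
q=proj('wrist',[(494,358.8,8)],C)[0]; print(q)
for r in((int(q[0])-70,60,140,220),): print([o for o in rods('wrist',im,C,r,8)])
```

```text
16.9667 [489.7 360.3  82.8] psi -10.75 w 64.3 F [-0.7 -0.6 -1.6]
[282.88041607 213.69361721]
[(array([541.3, 349.3]), 169.4, 43, 16, 4)]
```

Request:
play_rows --rows '[{"rx": 0, "ry": 0, "rz": 0, "dx": 3, "dy": -1, "dz": -25, "grip": 80}, {"rx": 0, "ry": 0, "rz": -0.01, "dx": 3, "dy": -1, "dz": -45, "grip": 80}, {"rx": 0, "ry": 0, "rz": -0.01, "dx": 3, "dy": -1, "dz": -55, "grip": 80}, {"rx": 0, "ry": 0, "rz": -0.01, "dx": 3, "dy": -1, "dz": -55, "grip": 80}, {"rx": 0, "ry": 0, "rz": -0.01, "dx": 3, "dy": -1, "dz": -55, "grip": 80}]'

```text
time_s: 17.43
eef_pos: [495.0, 354.2, 30.6]
orientation: [0.995, -0.101, 0.0, 0.0]
contact_force: [-0.6, 0.8, 0.6]
width: 64.8
finger_force: 0.0
```

Run:
```python
from h import *
s,C,im=chk('w10.png'); strip(im,C,8,v0=110)
print(proj('wrist',[(494,358.8,8),(494+70*.98,358.8-70*.2,8)],C))
```

```text
17.4333 [495.  354.2  30.6] psi -11.63 w 64.8 F [-0.6  0.8  0.6]
110   92  89  86  54  76  80 102 124 131 133 133 133 132 133 133 134 134 134 134 134
120  128 129 122 110 123 130 132 132 132 133 133 133 133 133 133 133 133 133 135 135
130  130 129 126 119 120 129 132 132 132 132 133 133 133 133 133 134 133 133 134 134
140  130 130 129 123 118 127 131 130 131 132 132 132 134 134 134 134 134 134 134 135
150  131 130 130 127 121 120 121  99 104 109 132 133 132 132 132 133 133 134 134 134
160  131 130 130 129 125 112  91 104 105  95 124 133 133 133 133 133 133 133 133 133
170  131 131 130 130 128  92  99 107 109 100  90 129 133 133 133 133 134 134 134 133
180  131 131 131 131 130  90  97 100 102 101  92 127 132 133 134 133 133 134 134 133
190  132 132 132 132 132  94  98 100 103 102  93 126 132 132 133 133 133 133 133 133
200  133 133 133 133 133  94 100 102 105 102  92 115 125 131 133 134 134 134 134 134
210  181 221 230 205 213 123 102 104 106 104 102 176 115 123 131 133 134 134 135 134
220  135 137 139 136 136 107 121 140 161 117 127 139 131 124 120 130 134 136 135 135
230  223 236 236 237 236 142 107 109 111 109 115 236 236 234 226 221 195 144 137 137
240  236 237 237 237 237 164 182 213 210 183 145 236 237 237 235 227 218 233 235 152
250  236 237 237 237 237 174 184 211 209 182 148 237 238 237 237 233 221 229 236 237
260  237 237 237 237 237 175 185 210 207 180 150 237 238 238 238 235 229 227 235 237
[[276.18285039 241.89624707]
 [275.52446211 142.61635611]]
```

Request:
play_rows --rows '[{"rx": 0, "ry": 0, "rz": 0, "dx": -3, "dy": 1, "dz": -12, "grip": 140}, {"rx": 0, "ry": 0, "rz": 0, "dx": -3, "dy": 2, "dz": -22, "grip": 160}, {"rx": 0, "ry": 0, "rz": 0, "dx": -3, "dy": 2, "dz": -27, "grip": 180}, {"rx": 0, "ry": 0, "rz": 0, "dx": -3, "dy": 2, "dz": -28, "grip": 180}, {"rx": 0, "ry": 0, "rz": 0, "dx": -3, "dy": 2, "dz": -28, "grip": 180}]'

```text
time_s: 17.9
eef_pos: [491.2, 356.5, 1.3]
orientation: [0.995, -0.101, -0.001, 0.0]
contact_force: [0.4, 0.5, 0.2]
width: 34.7
finger_force: 0.0
```

Request:
play_rows --rows '[{"rx": 0, "ry": 0, "rz": 0, "dx": 0, "dy": 0, "dz": 0, "grip": 255}, {"rx": 0, "ry": 0, "rz": 0, "dx": 0, "dy": 0, "dz": 0, "grip": 255}, {"rx": 0, "ry": 0, "rz": 0, "dx": 0, "dy": 0, "dz": 0, "grip": 255}, {"rx": 0, "ry": 0, "rz": 0, "dx": 0, "dy": 0, "dz": 0, "grip": 255}, {"rx": 0, "ry": 0, "rz": 0, "dx": 0, "dy": 0, "dz": 0, "grip": 255}]'

```text
time_s: 18.32
eef_pos: [492.1, 357.0, 2.5]
orientation: [0.995, -0.101, 0.0, -0.0]
contact_force: [-1.0, 0.6, 0.5]
width: 15.3
finger_force: 29.9
```

Request:
play_rows --rows '[{"rx": 0, "ry": 0, "rz": 0, "dx": 0, "dy": 0, "dz": 30, "grip": 255}, {"rx": 0, "ry": 0, "rz": 0, "dx": 0, "dy": 0, "dz": 70, "grip": 255}, {"rx": 0, "ry": 0, "rz": 0.01, "dx": 3, "dy": -20, "dz": 100, "grip": 255}, {"rx": 0, "ry": 0, "rz": 0.01, "dx": 7, "dy": -55, "dz": 112, "grip": 255}, {"rx": 0, "ry": 0, "rz": 0.01, "dx": 11, "dy": -90, "dz": 112, "grip": 255}]'

```text
time_s: 18.73
eef_pos: [505.0, 267.5, 119.3]
orientation: [0.995, -0.095, 0.004, -0.002]
contact_force: [1.3, 0.3, -0.8]
width: 15.0
finger_force: 29.9
```

Request:
play_rows --rows '[{"rx": 0, "ry": 0, "rz": 0, "dx": 5, "dy": -40, "dz": 0, "grip": 255}, {"rx": 0, "ry": 0, "rz": 0, "dx": 10, "dy": -80, "dz": 0, "grip": 255}, {"rx": 0, "ry": 0, "rz": 0, "dx": 15, "dy": -120, "dz": 0, "grip": 255}, {"rx": 0, "ry": 0, "rz": 0, "dx": 20, "dy": -160, "dz": 0, "grip": 255}, {"rx": 0, "ry": 0, "rz": 0, "dx": 25, "dy": -195, "dz": 0, "grip": 255}]'

```text
time_s: 19.15
eef_pos: [527.2, 69.2, 113.9]
orientation: [0.995, -0.096, -0.0, 0.0]
contact_force: [1.3, -0.1, -0.6]
width: 15.3
finger_force: 29.9
```

Request:
play_rows --rows '[{"rx": 0, "ry": 0, "rz": 0, "dx": 5, "dy": -35, "dz": 0, "grip": 255}, {"rx": 0, "ry": 0, "rz": 0, "dx": 10, "dy": -65, "dz": 0, "grip": 255}, {"rx": 0, "ry": 0, "rz": 0, "dx": 10, "dy": -75, "dz": 0, "grip": 255}, {"rx": 0, "ry": 0, "rz": 0, "dx": 10, "dy": -75, "dz": 0, "grip": 255}, {"rx": 0, "ry": 0, "rz": 0, "dx": 10, "dy": -75, "dz": 0, "grip": 255}]'

```text
time_s: 19.57
eef_pos: [537.3, -2.9, 113.7]
orientation: [0.995, -0.096, -0.0, -0.0]
contact_force: [-1.0, -0.1, -1.8]
width: 15.4
finger_force: 29.9
```

Request:
play_rows --rows '[{"rx": 0, "ry": 0, "rz": 0, "dx": 0, "dy": 0, "dz": -28, "grip": 255}, {"rx": 0, "ry": 0, "rz": 0, "dx": 0, "dy": 0, "dz": -54, "grip": 255}, {"rx": 0, "ry": 0, "rz": 0, "dx": 0, "dy": 0, "dz": -74, "grip": 255}, {"rx": 0, "ry": 0, "rz": 0, "dx": 0, "dy": 0, "dz": -84, "grip": 255}, {"rx": 0, "ry": 0, "rz": 0, "dx": 0, "dy": 0, "dz": -88, "grip": 255}]'

```text
time_s: 19.98
eef_pos: [535.8, -1.3, 23.7]
orientation: [0.995, -0.095, -0.002, -0.0]
contact_force: [0.7, 0.7, -1.3]
width: 15.5
finger_force: 29.9
```

Request:
play_rows --rows '[{"rx": 0, "ry": 0, "rz": 0, "dx": 0, "dy": 0, "dz": 0, "grip": 255}, {"rx": 0, "ry": 0, "rz": 0, "dx": 0, "dy": 0, "dz": 0, "grip": 165}, {"rx": 0, "ry": 0, "rz": 0, "dx": 0, "dy": 0, "dz": 0, "grip": 165}, {"rx": 0, "ry": 0, "rz": 0, "dx": 0, "dy": 0, "dz": 0, "grip": 165}, {"rx": 0, "ry": 0, "rz": 0, "dx": 0, "dy": 0, "dz": 0, "grip": 165}]'

```text
time_s: 20.4
eef_pos: [538.7, -3.4, 27.4]
orientation: [0.995, -0.096, 0.001, 0.0]
contact_force: [0.3, 0.3, 0.9]
width: 32.9
finger_force: 0.0
```

Request:
play_rows --rows '[{"rx": 0, "ry": 0, "rz": 0, "dx": 0, "dy": 0, "dz": 25, "grip": 165}, {"rx": 0, "ry": 0, "rz": 0, "dx": 0, "dy": 0, "dz": 60, "grip": 120}, {"rx": 0, "ry": 0, "rz": 0, "dx": -3, "dy": 0, "dz": 98, "grip": 80}, {"rx": 0, "ry": 0, "rz": 0, "dx": -6, "dy": 20, "dz": 130, "grip": 80}, {"rx": 0, "ry": 0, "rz": 0, "dx": -10, "dy": 50, "dz": 155, "grip": 80}]'

```text
time_s: 20.82
eef_pos: [529.0, 45.2, 185.3]
orientation: [0.995, -0.098, 0.003, 0.0]
contact_force: [0.6, -0.3, -0.2]
width: 56.6
finger_force: 0.0
```

Request:
play_rows --rows '[{"rx": 0, "ry": 0, "rz": 0.123, "dx": -3, "dy": 30, "dz": 5, "grip": 80}, {"rx": 0, "ry": 0, "rz": 0.246, "dx": -6, "dy": 60, "dz": 10, "grip": 80}, {"rx": 0, "ry": 0, "rz": 0.369, "dx": -6, "dy": 90, "dz": 15, "grip": 80}, {"rx": 0, "ry": 0, "rz": 0.492, "dx": -6, "dy": 120, "dz": 20, "grip": 80}, {"rx": 0, "ry": 0, "rz": 0.615, "dx": -6, "dy": 150, "dz": 20, "grip": 80}]'

```text
time_s: 21.23
eef_pos: [522.2, 198.2, 203.4]
orientation: [0.977, 0.213, 0.002, -0.0]
contact_force: [1.1, -0.2, -0.4]
width: 64.3
finger_force: 0.0
```

Request:
play_rows --rows '[{"rx": 0, "ry": 0, "rz": 0.123, "dx": 5, "dy": 20, "dz": 0, "grip": 80}, {"rx": 0, "ry": 0, "rz": 0.246, "dx": 15, "dy": 40, "dz": 0, "grip": 80}, {"rx": 0, "ry": 0, "rz": 0.369, "dx": 25, "dy": 60, "dz": 0, "grip": 80}, {"rx": 0, "ry": 0, "rz": 0.492, "dx": 35, "dy": 70, "dz": 0, "grip": 80}, {"rx": 0, "ry": 0, "rz": 0.615, "dx": 45, "dy": 75, "dz": 0, "grip": 80}]'

```text
time_s: 21.65
eef_pos: [566.9, 273.6, 201.5]
orientation: [0.866, 0.499, 0.001, -0.0]
contact_force: [0.2, -0.4, -0.1]
width: 64.6
finger_force: 0.0
```

Request:
play_rows --rows '[{"rx": 0, "ry": 0, "rz": 0.123, "dx": 5, "dy": 5, "dz": 0, "grip": 80}, {"rx": 0, "ry": 0, "rz": 0.246, "dx": 10, "dy": 7, "dz": 0, "grip": 80}, {"rx": 0, "ry": 0, "rz": 0.369, "dx": 15, "dy": 7, "dz": 0, "grip": 80}, {"rx": 0, "ry": 0, "rz": 0.492, "dx": 20, "dy": 7, "dz": 0, "grip": 80}, {"rx": 0, "ry": 0, "rz": 0.615, "dx": 25, "dy": 7, "dz": 0, "grip": 80}]'

```text
time_s: 22.07
eef_pos: [592.1, 278.8, 201.6]
orientation: [0.675, 0.737, 0.0, 0.0]
contact_force: [-0.3, 0.6, -0.4]
width: 64.5
finger_force: 0.0
```

Run:
```python
from h import *
s,C,im=chk('w11.png'); print(s['joint_pos'])
q=proj('wrist',[(595.2,306.9,8),(589,376,8),(601,237,8)],C); print(q)
u,v=q.min(0)-15; U,V=q.max(0)+15
print(rods('wrist',im,C,(int(u),int(max(v,0)),int(U-u),int(V-max(v,0))),8))
```

```text
22.0667 [592.1 278.8 201.6] psi 95.04 w 64.5 F [-0.3  0.6 -0.4]
[ 3.53462917e-01  3.22925738e-01  1.10038450e+00 -9.34091278e-08
  1.71729133e+00  2.65562004e-01]
[[286.19813595 170.64453683]
 [286.35220007 112.14805664]
 [285.70013    224.2253633 ]]
[]
```

Request:
play_rows --rows '[{"rx": 0, "ry": 0, "rz": 0, "dx": 1, "dy": 8, "dz": -38, "grip": 80}, {"rx": 0, "ry": 0, "rz": 0, "dx": 2, "dy": 16, "dz": -76, "grip": 80}, {"rx": 0, "ry": 0, "rz": 0, "dx": 3, "dy": 24, "dz": -114, "grip": 80}, {"rx": 0, "ry": 0, "rz": 0, "dx": 3, "dy": 28, "dz": -145, "grip": 80}, {"rx": 0, "ry": 0, "rz": 0, "dx": 3, "dy": 28, "dz": -165, "grip": 80}]'

```text
time_s: 22.53
eef_pos: [592.3, 306.7, 31.6]
orientation: [0.678, 0.735, -0.002, -0.001]
contact_force: [-0.5, -0.6, -0.0]
width: 64.7
finger_force: 0.0
```

Request:
play_rows --rows '[{"rx": 0, "ry": 0, "rz": 0, "dx": 0, "dy": 0, "dz": -5, "grip": 80}, {"rx": 0, "ry": 0, "rz": 0, "dx": 0, "dy": 0, "dz": -5, "grip": 80}, {"rx": 0, "ry": 0, "rz": 0, "dx": 0, "dy": 0, "dz": -5, "grip": 80}]'

```text
time_s: 22.78
eef_pos: [595.6, 307.0, 32.7]
orientation: [0.678, 0.735, 0.001, 0.001]
contact_force: [-0.4, 0.2, 0.5]
width: 64.6
finger_force: 0.0
```

Run:
```python
from h import *
s,C,im=chk('w12.png'); strip(im,C,8,v0=90)
print(proj('wrist',[(595.2,306.9,8),(595.2-70*.087,306.9+70*.996,8)],C))
```

```text
22.7833 [595.6 307.   32.7] psi 94.62 w 64.6 F [-0.4  0.2  0.5]
90  203 203 202 203 203 202 202 201 201 201 201 201 201 201 201 201 201 201 200 200
100  205 205 205 204 203 203 203 203 203 203 203 203 203 203 203 203 203 203 203 203
110  205 205 205 205 205 205 205 204 204 204 204 204 204 203 204 203 203 204 203 203
120  208 207 206 206 206 206 206 206 205 206 206 206 206 206 205 206 206 206 205 204
130  208 208 208 208 208 207 207 207 207 207 206 206 206 206 206 206 206 206 206 206
140  208 208 208 208 208 178 117 114 115 108 107  92 138 208 208 208 208 208 208 208
150  210 210 210 210 210 176  77  91  94  94  90  67 115 209 209 209 208 209 208 208
160  210 210 209 210 209 203 116 117 131 137 117  99 131 207 209 210 209 210 210 210
170  194 193 192 191 188 184 136 156 185 183 156 120 170 211 211 211 211 211 211 211
180  212 212 212 212 211 209 137 117 126 133 121 107 117 209 211 212 212 212 212 212
190  213 212 212 213 212 212 163 153 181 181 154 121 123 211 212 213 213 213 213 212
200  213 213 212 212 212 212 163 105 109 109 103  97 133 212 213 213 214 213 213 213
210  212 212 210 212 212 212 164  92 114 116  96  79 164 212 213 213 213 213 213 213
220  116 115 115 115 115 115 105  82  88 113 149 119 101 185 190 196 209 150 157 157
230  115 115 114 114 113 113 106  79  85  85  85  81  95 100 103 110 113 113 114 114
240  113 112 112 112 112 111 106  77  83  83  82  78  95 110 106 100 102 109 111 112
250  112 111 110 111 111 111 108  75  81  82  81  77  95 111 110 109 105  99 103 108
260  110 110 110 110 110 111 110  74  80  81  80  76  92 111 110 110 109 106  98  99
[[281.35274485 238.84095835]
 [280.66613611 140.16545538]]
```

Aligned, so I descend and grip.

Request:
play_rows --rows '[{"rx": 0, "ry": 0, "rz": 0, "dx": 0, "dy": 0, "dz": -12, "grip": 140}, {"rx": 0, "ry": 0, "rz": 0, "dx": 0, "dy": 0, "dz": -23, "grip": 160}, {"rx": 0, "ry": 0, "rz": 0, "dx": 0, "dy": 0, "dz": -28, "grip": 180}, {"rx": 0, "ry": 0, "rz": 0, "dx": 0, "dy": 0, "dz": -30, "grip": 180}, {"rx": 0, "ry": 0, "rz": 0, "dx": 0, "dy": 0, "dz": -30, "grip": 180}]'

```text
time_s: 23.25
eef_pos: [594.5, 306.6, 0.6]
orientation: [0.678, 0.735, -0.0, -0.0]
contact_force: [-0.0, 0.6, 0.3]
width: 34.6
finger_force: 0.0
```

Request:
play_rows --rows '[{"rx": 0, "ry": 0, "rz": 0, "dx": 0, "dy": 0, "dz": 0, "grip": 255}, {"rx": 0, "ry": 0, "rz": 0, "dx": 0, "dy": 0, "dz": 0, "grip": 255}, {"rx": 0, "ry": 0, "rz": 0, "dx": 0, "dy": 0, "dz": 0, "grip": 255}, {"rx": 0, "ry": 0, "rz": 0, "dx": 0, "dy": 0, "dz": 0, "grip": 255}, {"rx": 0, "ry": 0, "rz": 0, "dx": 0, "dy": 0, "dz": 0, "grip": 255}]'

```text
time_s: 23.67
eef_pos: [594.7, 306.7, 1.0]
orientation: [0.678, 0.735, 0.0, 0.0]
contact_force: [0.1, -0.0, -0.1]
width: 15.2
finger_force: 30.0
```

Request:
play_rows --rows '[{"rx": 0, "ry": 0, "rz": 0, "dx": 0, "dy": 0, "dz": 30, "grip": 255}, {"rx": 0, "ry": 0, "rz": 0, "dx": 0, "dy": 0, "dz": 70, "grip": 255}, {"rx": 0, "ry": 0, "rz": 0.118, "dx": -5, "dy": -8, "dz": 100, "grip": 255}, {"rx": 0, "ry": 0, "rz": 0.236, "dx": -12, "dy": -20, "dz": 113, "grip": 255}, {"rx": 0, "ry": 0, "rz": 0.354, "dx": -20, "dy": -32, "dz": 113, "grip": 255}]'

```text
time_s: 24.08
eef_pos: [577.2, 275.7, 119.9]
orientation: [0.535, 0.845, 0.004, 0.003]
contact_force: [0.2, -0.5, -0.5]
width: 15.3
finger_force: 30.0
```

Request:
play_rows --rows '[{"rx": 0, "ry": 0, "rz": 0.118, "dx": -6, "dy": -15, "dz": 0, "grip": 255}, {"rx": 0, "ry": 0, "rz": 0.236, "dx": -12, "dy": -30, "dz": 0, "grip": 255}, {"rx": 0, "ry": 0, "rz": 0.354, "dx": -18, "dy": -45, "dz": 0, "grip": 255}, {"rx": 0, "ry": 0, "rz": 0.472, "dx": -24, "dy": -60, "dz": 0, "grip": 255}, {"rx": 0, "ry": 0, "rz": 0.59, "dx": -28, "dy": -75, "dz": 0, "grip": 255}]'

```text
time_s: 24.5
eef_pos: [545.8, 199.1, 113.9]
orientation: [0.266, 0.964, -0.0, -0.0]
contact_force: [-0.4, 0.5, -0.9]
width: 15.3
finger_force: 30.0
```

Request:
play_rows --rows '[{"rx": 0, "ry": 0, "rz": 0.118, "dx": 0, "dy": -30, "dz": 0, "grip": 255}, {"rx": 0, "ry": 0, "rz": 0.236, "dx": 0, "dy": -60, "dz": 0, "grip": 255}, {"rx": 0, "ry": 0, "rz": 0.353, "dx": 0, "dy": -90, "dz": 0, "grip": 255}, {"rx": 0, "ry": 0, "rz": 0.353, "dx": 0, "dy": -125, "dz": 0, "grip": 255}, {"rx": 0, "ry": 0, "rz": 0.353, "dx": 0, "dy": -158, "dz": 0, "grip": 255}]'

```text
time_s: 24.92
eef_pos: [546.2, 40.3, 114.0]
orientation: [0.095, 0.995, -0.0, -0.0]
contact_force: [0.8, -0.4, -0.7]
width: 15.0
finger_force: 30.0
```

Request:
play_rows --rows '[{"rx": 0, "ry": 0, "rz": 0, "dx": 0, "dy": 0, "dz": 0, "grip": 255}, {"rx": 0, "ry": 0, "rz": 0, "dx": 0, "dy": 0, "dz": 0, "grip": 255}]'

```text
time_s: 25.08
eef_pos: [546.5, 40.3, 113.9]
orientation: [0.098, 0.995, 0.0, -0.0]
contact_force: [0.1, 0.4, -0.7]
width: 14.9
finger_force: 30.0
```

Run:
```python
from h import *
s,C,im=chk('w13.png'); print(s['joint_pos'])
```

```text
25.0833 [546.5  40.3 113.9] psi 168.81 w 14.9 F [ 0.1  0.4 -0.7]
[-3.01336605e-02  1.18694133e-01  1.51895017e+00  5.34431560e-04
  1.50418866e+00 -1.40561446e+00]
```

Request:
play_rows --rows '[{"rx": 0, "ry": 0, "rz": 0, "dx": 0, "dy": 1, "dz": -28, "grip": 255}, {"rx": 0, "ry": 0, "rz": 0, "dx": 0, "dy": 1, "dz": -54, "grip": 255}, {"rx": 0, "ry": 0, "rz": 0, "dx": 0, "dy": 1, "dz": -74, "grip": 255}, {"rx": 0, "ry": 0, "rz": 0, "dx": 0, "dy": 1, "dz": -84, "grip": 255}, {"rx": 0, "ry": 0, "rz": 0, "dx": 0, "dy": 1, "dz": -89, "grip": 255}]'

```text
time_s: 25.55
eef_pos: [545.2, 44.1, 22.9]
orientation: [0.095, 0.995, 0.0, -0.002]
contact_force: [-0.6, -0.6, -0.5]
width: 15.1
finger_force: 30.0
```

Request:
play_rows --rows '[{"rx": 0, "ry": 0, "rz": 0, "dx": 0, "dy": 0, "dz": 0, "grip": 255}, {"rx": 0, "ry": 0, "rz": 0, "dx": 0, "dy": 0, "dz": 0, "grip": 165}, {"rx": 0, "ry": 0, "rz": 0, "dx": 0, "dy": 0, "dz": 0, "grip": 165}, {"rx": 0, "ry": 0, "rz": 0, "dx": 0, "dy": 0, "dz": 0, "grip": 165}, {"rx": 0, "ry": 0, "rz": 0, "dx": 0, "dy": 0, "dz": 0, "grip": 165}]'

```text
time_s: 25.97
eef_pos: [547.7, 42.7, 26.5]
orientation: [0.096, 0.995, 0.0, 0.001]
contact_force: [0.3, -0.6, 0.6]
width: 32.6
finger_force: 0.0
```

Request:
play_rows --rows '[{"rx": 0, "ry": 0, "rz": 0, "dx": 0, "dy": 0, "dz": 25, "grip": 165}, {"rx": 0, "ry": 0, "rz": 0, "dx": 0, "dy": 0, "dz": 60, "grip": 165}, {"rx": 0, "ry": 0, "rz": 0, "dx": 0, "dy": 0, "dz": 98, "grip": 255}, {"rx": 0, "ry": 0, "rz": 0, "dx": 0, "dy": -20, "dz": 130, "grip": 255}, {"rx": 0, "ry": 0, "rz": 0, "dx": 0, "dy": -50, "dz": 150, "grip": 255}]'

```text
time_s: 26.38
eef_pos: [548.4, -6.1, 180.5]
orientation: [0.094, 0.996, 0.001, 0.004]
contact_force: [-0.1, -0.6, 0.7]
width: 16.5
finger_force: 0.0
```

Request:
play_rows --rows '[{"rx": 0, "ry": 0, "rz": 0, "dx": -2, "dy": -25, "dz": 20, "grip": 255}, {"rx": 0, "ry": 0, "rz": 0, "dx": -5, "dy": -50, "dz": 40, "grip": 255}, {"rx": 0, "ry": 0, "rz": 0, "dx": -5, "dy": -50, "dz": 60, "grip": 255}, {"rx": 0, "ry": 0, "rz": 0, "dx": -5, "dy": -50, "dz": 60, "grip": 255}, {"rx": 0, "ry": 0, "rz": 0, "dx": -5, "dy": -50, "dz": 60, "grip": 255}]'

```text
time_s: 26.8
eef_pos: [542.4, -57.6, 236.6]
orientation: [0.096, 0.995, 0.0, 0.002]
contact_force: [-0.5, 0.1, -0.4]
width: 1.0
finger_force: 0.0
```

Run:
```python
from h import *
s,C,im=chk('w14.png')
shot('scene','s14.png');shot('side','d14.png')
w=cv2.imread('pics/w14.png'); sc=cv2.imread('pics/s14.png')[180:310,225:385]; d=cv2.imread('pics/d14.png')[110:240,180:340]
r=np.hstack([cv2.resize(x,(400,300),interpolation=cv2.INTER_CUBIC) for x in(sc,d)])
cv2.imwrite('pics/m14.png',np.vstack([np.hstack([w[60:360,0:400],w[60:360,160:560]]),r]))
```

```text
26.8 [542.4 -57.6 236.6] psi 168.97 w 1.0 F [-0.5  0.1 -0.4]
```

View pics/m14.png

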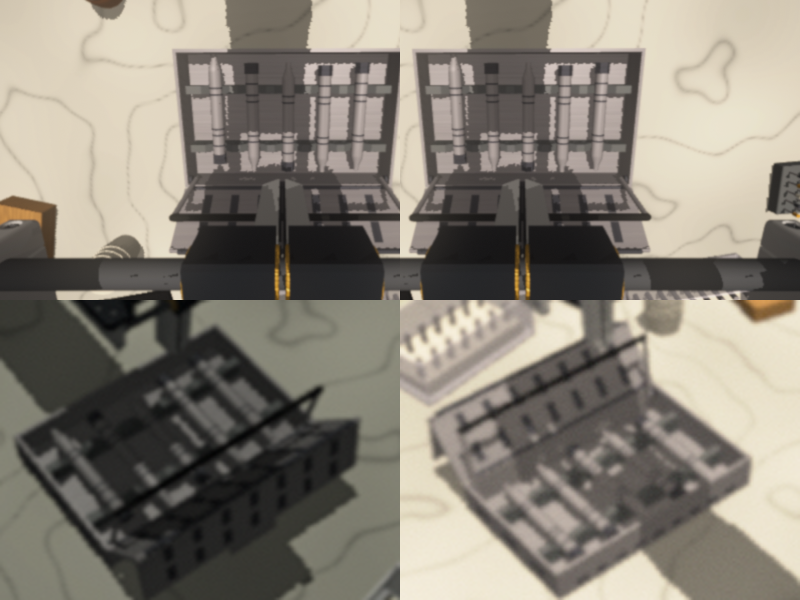

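The montage shows all five rods in the tray, with the leftmost in the wrist view (D) running from (217,58) to (222,170). It looks longer than the others, so I check each rod's ends numerically.

Run:
```python
from h import *
C=cam('wrist'); th=-.193; R=np.array([[np.cos(th),-np.sin(th)],[np.sin(th),np.cos(th)]]); c0=np.array([529.3,-48.5])
g=cv2.imread('pics/w14.png').max(2)
for i,y in enumerate((-92,-46,0,46,92)):
    P=[np.append(R@np.array([x,y])+c0,28) for x in(-70,-55,-20,20,60,70)]
    q=proj('wrist',P,C); print(y,q.round(0).tolist())
    u=int(q[0,0])
    for v in list(range(int(q[0,1])-12,int(q[0,1])+14,3)): print(v,g[v,u-14:u+15:2])
    for x in (-45,-20,20,50):
        a=proj('wrist',[np.append(R@np.array([x,y])+c0,28)],C)[0]; r=g[int(a[1]),int(a[0])-12:int(a[0])+13]; print('   x',x,a.round(1),r[::1])
```

```text
-92 [[212.0, 125.0], [213.0, 137.0], [214.0, 166.0], [216.0, 196.0], [218.0, 225.0], [218.0, 232.0]]
112 [142 142 141 130 129 130 129 130 130 130 130 131 131 131 121]
115 [104 104 103 104 102 102  95  98  99  96  99 100  99  99  99]
118 [105 104 105 103 103 103 109 161 173 127 101 101 101 100  99]
121 [105 104 104 104 104 103 128 179 184 145 102 101 101 100 100]
124 [171 133 137 175 172 132 152 186 190 150 114 149 158 163 181]
127 [192 192 192 192 192 168 170 197 197 169 139 121 191 197 197]
130 [192 191 191 192 192 170 169 195 195 170 145 111 165 195 196]
133 [192 191 191 191 191 163 157 180 185 171 151 113 120 171 193]
136 [192 192 193 192 192 165 156 178 186 172 154 119 109 169 193]
   x -45 [213.3 145.6] [127 126 128 131 133 133 130 123 132 148 161 172 182 186 183 174 166 157
 144 128 106  90  89  99 109]
   x -20 [214.4 165.6] [185 185 184 184 185 183 184 179 162 153 160 171 180 185 182 173 164 155
 143 128 105  95  97 114 145]
   x 20 [216.1 196.1] [175 175 175 175 174 174 174 169 149 133 132 134 134 136 133 127 125 126
 119 105  92  89 102 124 117]
   x 50 [217.3 218. ] [173 1
[... 3735 characters left out ...]

131 [201 198 148  96  82  62  62  79  90  90  87  90 185 198 197]
134 [201 191 112  96  92  93 126 153 180 181 164 166 194 194 194]
137 [197 190 120  95  93 101 138 168 194 190 173 178 193 193 194]
   x -45 [359.3 146. ] [113 106  99  93  92  92  89  82  87 106 126 141 156 170 183 188 184 176
 168 152 127 109 104 104 102]
   x -20 [357.9 166. ] [192 192 191 181 148 109  97  94  92  98 118 138 155 169 182 190 190 183
 175 167 161 173 185 188 188]
   x 20 [355.8 196.5] [177 176 176 164 133 102  93  91  88  94 108 120 129 132 134 137 135 130
 129 127 136 157 172 176 175]
   x 50 [354.3 218.4] [179 180 179 171 140 105  94  92  91  95 112 132 148 157 163 167 165 161
 156 151 161 174 176 176 176]
```

Run:
```python
from h import *
C=cam('wrist'); th=-.193; R=np.array([[np.cos(th),-np.sin(th)],[np.sin(th),np.cos(th)]]); c0=np.array([529.3,-48.5])
g=cv2.imread('pics/w14.png').max(2)
f=lambda u,v,z=28:(R.T@(onz('wrist',u,v,z,C)[:2]-c0)).round(1)
print('D nose',f(213.5,116.5),'E',f(250,122),'B',f(287,121.5),'A',f(324,122.5),'C',f(361,121.5))
print([ (v,int(g[v,216:222].mean())) for v in range(205,240,2)])
for v in range(218,240,3): print(v,g[v,205:232:2])
print('rows',[(v,f(218,v)[0]) for v in (210,214,222,226,232)])
```

```text
D nose [-80.  -89.7] E [-73.6 -45. ] B [-74.4   0.7] A [-73.3  46.4] C [-74.5  92. ]
[(205, 128), (207, 152), (209, 170), (211, 171), (213, 168), (215, 109), (217, 80), (219, 78), (221, 78), (223, 91), (225, 131), (227, 113), (229, 98), (231, 91), (233, 78), (235, 73), (237, 73), (239, 73)]
218 [173 173 173 172 130  82  81  80  78  76  59  83  90  90]
221 [173 173 173 172 135  83  79  78  77  77  68  83  89  89]
224 [172 172 172 172 164 151 132 104 124 148 153 152  98  89]
227 [175 176 175 174 175 173 135  92  95 145 174 170 123  91]
230 [174 174 173 174 136  97  94  90  91 105 155 136  94  89]
233 [126 125 124 118  87  80  78  79  78  78  77  77  76  76]
236 [96 96 88 77 75 75 74 74 73 74 73 71 72 71]
239 [96 95 78 76 76 75 74 74 73 73 73 72 72 71]
rows [(210, np.float64(38.9)), (214, np.float64(44.4)), (222, np.float64(55.6)), (226, np.float64(61.2)), (232, np.float64(69.8))]
```

Request:
play_rows --rows '[{"rx": 0, "ry": 0, "rz": 0, "dx": -10, "dy": -28, "dz": -20, "grip": 165}, {"rx": 0, "ry": 0, "rz": 0, "dx": -20, "dy": -56, "dz": -40, "grip": 165}, {"rx": 0, "ry": 0, "rz": 0, "dx": -30, "dy": -80, "dz": -70, "grip": 165}, {"rx": 0, "ry": 0, "rz": 0, "dx": -31, "dy": -80, "dz": -100, "grip": 165}, {"rx": 0, "ry": 0, "rz": 0, "dx": -31, "dy": -80, "dz": -120, "grip": 165}]'

```text
time_s: 27.37
eef_pos: [507.8, -137.0, 110.1]
orientation: [0.096, 0.995, 0.001, -0.003]
contact_force: [0.5, -0.5, -0.7]
width: 30.1
finger_force: 0.0
```

Request:
play_rows --rows '[{"rx": 0, "ry": 0, "rz": 0, "dx": 0, "dy": 0, "dz": 0, "grip": 165}, {"rx": 0, "ry": 0, "rz": 0, "dx": 0, "dy": 0, "dz": 0, "grip": 165}]'

```text
time_s: 27.53
eef_pos: [509.2, -136.2, 112.6]
orientation: [0.095, 0.995, 0.001, -0.003]
contact_force: [-0.1, 0.4, 0.8]
width: 33.3
finger_force: 0.0
```

Run:
```python
from h import *
s,C,im=chk('w15.png')
th=-.193; R=np.array([[np.cos(th),-np.sin(th)],[np.sin(th),np.cos(th)]]); c0=np.array([529.3,-48.5])
g=im.max(2); p=s['eef_pos']; print('tcp in cassette',R.T@(p[:2]-c0))
for x in(-60,-70,-80,-90): print(x,proj('wrist',[np.append(R@np.array([x,-91])+c0,28)],C))
u=int(proj('wrist',[np.append(R@np.array([-70,-91])+c0,28)],C)[0,0])
for v in range(90,215,5): print(v,g[v,u-24:u+25:3])
```

```text
27.5333 [ 509.2 -136.2  112.6] psi 169.05 w 33.3 F [-0.1  0.4  0.8]
tcp in cassette [ -2.92218548 -89.89125439]
-60 [[280.4413957  153.59628791]]
-70 [[280.45427144 141.83827229]]
-80 [[280.46738053 129.84066729]]
-90 [[280.48073008 117.59535806]]
90 [141 129 129 128 127 127 126 126 126 126 125 125 124 124 124 123 122]
95 [130 129 129 128 128 127 127 125 124 124 124 124 125 123 123 123 122]
100 [131 130 129 128 127 126 126 126 124 125 124 124 123 123 123 123 123]
105 [131 130 128 127 127 127 127 125 125 124 124 124 123 124 123 122 120]
110 [131 131 128 127 127 126 126 125 125 124 124 123 122 122 120 116 117]
115 [129 129 128 127 127 126 126 125 124 124 123 122 119 117 115 117 119]
120 [130 128 127 127 127 126 124 124 123 122 117 116 115 118 120 120 121]
125 [107 106 106 105 104 103 102 102 101 101 101 100 100 100 100 100  99]
130 [108 108 106 106 105 105 104  95 101  97 102 102 103 102 102 101 100]
135 [108 107 106 105 104 104 104  92 103  97  97 102 101 101 101 101 100]
140 [107 106 107 105 104 104 102  91 101  99  90 101 100 100  99  99 100]
145 [106 105 105 104 103 102  90  95 102
[... 261 characters left out ...]
106 106 104 104 104  99  87  94 100  99  92  85  99  99 100 100  99]
170 [100  99  99  97  96  93  87  95  99  99  92  84  86  86  87  86  86]
175 [ 72  71  66  65  65  66  87  95 100  98  91  79  63  61  60  61  64]
180 [76 75 68 67 67 67 82 85 91 88 84 78 62 61 61 63 67]
185 [80 78 76 80 84 88 81 91 98 96 88 74 87 82 73 71 72]
190 [101 101 100  99  99  96  88  94  99  98  91  85  96  95  96  96  96]
195 [104 103 103 103 103 100  88  95 100  99  92  85 100  99  99  99  99]
200 [103 102 101 101 101  98  90  96 101  98  92  84  98  98  97  98  97]
205 [190 172 173 130 132  99  90  97 102  99  92  84  98  97  97  97  97]
210 [188 189 189 189 190 184 140 174 197 188 157 119 152 140 120 101 101]
```

Request:
play_rows --rows '[{"rx": 0, "ry": 0, "rz": 0, "dx": 0, "dy": -1, "dz": -35, "grip": 165}, {"rx": 0, "ry": 0, "rz": 0, "dx": 0, "dy": -1, "dz": -65, "grip": 165}, {"rx": 0, "ry": 0, "rz": 0, "dx": 0, "dy": -1, "dz": -83, "grip": 165}, {"rx": 0, "ry": 0, "rz": 0, "dx": 0, "dy": -1, "dz": -90, "grip": 165}, {"rx": 0, "ry": 0, "rz": 0, "dx": 0, "dy": -1, "dz": -90, "grip": 165}]'

```text
time_s: 28.0
eef_pos: [510.6, -137.7, 24.7]
orientation: [0.095, 0.995, 0.0, -0.001]
contact_force: [0.4, -0.1, 0.2]
width: 33.1
finger_force: 0.0
```

Request:
play_rows --rows '[{"rx": 0, "ry": 0, "rz": 0, "dx": 0, "dy": 0, "dz": 0, "grip": 255}, {"rx": 0, "ry": 0, "rz": 0, "dx": 0, "dy": 0, "dz": 0, "grip": 255}, {"rx": 0, "ry": 0, "rz": 0, "dx": 0, "dy": 0, "dz": 0, "grip": 255}, {"rx": 0, "ry": 0, "rz": 0, "dx": 0, "dy": 0, "dz": 0, "grip": 255}, {"rx": 0, "ry": 0, "rz": 0, "dx": 0, "dy": 0, "dz": 0, "grip": 255}]'

```text
time_s: 28.42
eef_pos: [512.7, -137.6, 27.4]
orientation: [0.096, 0.995, 0.001, 0.002]
contact_force: [0.6, 4.4, 5.5]
width: 14.9
finger_force: 30.0
```

Request:
play_rows --rows '[{"rx": 0, "ry": 0, "rz": 0, "dx": 0, "dy": 0, "dz": 8, "grip": 255}, {"rx": 0, "ry": 0, "rz": 0, "dx": 3, "dy": -1, "dz": 15, "grip": 255}, {"rx": 0, "ry": 0, "rz": 0, "dx": 7, "dy": -1, "dz": 15, "grip": 255}, {"rx": 0, "ry": 0, "rz": 0, "dx": 10, "dy": -2, "dz": 15, "grip": 255}, {"rx": 0, "ry": 0, "rz": 0, "dx": 10, "dy": -2, "dz": 15, "grip": 255}]'

```text
time_s: 28.83
eef_pos: [520.8, -140.7, 39.8]
orientation: [0.096, 0.995, -0.0, -0.0]
contact_force: [0.3, 0.5, -1.1]
width: 14.7
finger_force: 30.0
```

Request:
play_rows --rows '[{"rx": 0, "ry": 0, "rz": 0, "dx": 0, "dy": 0, "dz": -6, "grip": 255}, {"rx": 0, "ry": 0, "rz": 0, "dx": 0, "dy": 0, "dz": -12, "grip": 255}, {"rx": 0, "ry": 0, "rz": 0, "dx": 0, "dy": 0, "dz": -12, "grip": 165}, {"rx": 0, "ry": 0, "rz": 0, "dx": 0, "dy": 0, "dz": -12, "grip": 165}, {"rx": 0, "ry": 0, "rz": 0, "dx": 0, "dy": 0, "dz": -12, "grip": 165}]'

```text
time_s: 29.25
eef_pos: [520.0, -140.2, 27.2]
orientation: [0.096, 0.995, 0.0, -0.001]
contact_force: [-0.2, -0.2, -0.1]
width: 31.1
finger_force: 0.0
```

Request:
play_rows --rows '[{"rx": 0, "ry": 0, "rz": 0, "dx": 0, "dy": 0, "dz": 0, "grip": 165}, {"rx": 0, "ry": 0, "rz": 0, "dx": 0, "dy": 0, "dz": 30, "grip": 165}, {"rx": 0, "ry": 0, "rz": 0, "dx": 0, "dy": 0, "dz": 60, "grip": 165}, {"rx": 0, "ry": 0, "rz": 0, "dx": 0, "dy": 0, "dz": 90, "grip": 255}, {"rx": 0, "ry": 0, "rz": 0, "dx": 0, "dy": 0, "dz": 90, "grip": 255}]'

```text
time_s: 29.67
eef_pos: [524.3, -141.7, 125.2]
orientation: [0.096, 0.995, -0.002, 0.006]
contact_force: [0.4, 0.1, 2.0]
width: 23.1
finger_force: 0.0
```

Run:
```python
from h import *
s,C,im=chk('w16.png')
th=-.193; R=np.array([[np.cos(th),-np.sin(th)],[np.sin(th),np.cos(th)]]); c0=np.array([529.3,-48.5])
g=im.max(2); p=s['eef_pos']; print('tcp in cassette',R.T@(p[:2]-c0))
for x in(-60,-70,-80): print(x,proj('wrist',[np.append(R@np.array([x,-91])+c0,28)],C))
u=int(proj('wrist',[np.append(R@np.array([-70,-91])+c0,28)],C)[0,0])
for v in range(120,175,4): print(v,g[v,u-24:u+25:3])
```

```text
29.6667 [ 524.3 -141.7  125.2] psi 169.0 w 23.1 F [0.4 0.1 2. ]
tcp in cassette [ 13.02388631 -92.46025232]
-60 [[283.70356956 132.59984681]]
-70 [[283.73972223 120.90713096]]
-80 [[283.77667513 108.96520102]]
120 [109 108 107 106 105 106 105  99  98  98 102 102 102 102 101 102 101]
124 [108 107 107 106 105 105 104  95  99  98  99 102 102 101 101 101 101]
128 [107 107 106 105 104 104 103  93  98  98  95 102 101 101 101  99 101]
132 [109 109 107 106 106 105 102  93  98  98  90 101 102 102 101 101 101]
136 [108 106 106 105 104 103  92  96 101  99  92  95 100 100  99  99  99]
140 [108 107 106 105 104 103  89  97  99 101  93  88  99 100 100 100  99]
144 [109 108 106 105 104 102  87  95  98 100  94  86 102 101 101 101 101]
148 [110 109 108 107 106 104  86  94  98 100  93  87 103 103 102 102 103]
152 [ 67  66  65  65  63  63  84  95  98 101  93  78  58  58  58  56  57]
156 [ 77  75  70  68  67  67  84  94  98 100  93  79  62  62  61  63  68]
160 [77 76 70 68 67 67 83 96 97 99 92 78 62 62 62 64 67]
164 [87 85 83 87 92 91 73 89 93 94 85 70 89 87 82 79 81]
168 [103 104 102 101 101  99  86  91  91  93  89  87  97  97  97  97  97]
172 [106 105 104 104 103 101  84  96  98 100  91  80  99  99  98  98  98]
```

All rods are in place, and D's nose is now at x ≈ -71. Next is the bail.

Request:
play_rows --rows '[{"rx": 0, "ry": 0, "rz": 0, "dx": 0, "dy": 15, "dz": 25, "grip": 255}, {"rx": 0, "ry": 0, "rz": 0, "dx": 20, "dy": 32, "dz": 45, "grip": 255}, {"rx": 0, "ry": 0, "rz": 0, "dx": 52, "dy": 50, "dz": 50, "grip": 255}, {"rx": 0, "ry": 0, "rz": 0, "dx": 84, "dy": 65, "dz": 50, "grip": 255}, {"rx": 0, "ry": 0, "rz": 0, "dx": 113, "dy": 72, "dz": 50, "grip": 255}]'

```text
time_s: 30.13
eef_pos: [634.7, -66.2, 167.2]
orientation: [0.095, 0.995, 0.0, -0.0]
contact_force: [-1.0, -0.4, 0.1]
width: 0.4
finger_force: 0.0
```

Request:
play_rows --rows '[{"rx": 0, "ry": 0, "rz": 0, "dx": 0, "dy": 0, "dz": 0, "grip": 255}, {"rx": 0, "ry": 0, "rz": 0, "dx": 0, "dy": 0, "dz": 0, "grip": 255}, {"rx": 0, "ry": 0, "rz": 0, "dx": 0, "dy": 0, "dz": 0, "grip": 255}]'

```text
time_s: 30.38
eef_pos: [632.5, -68.4, 166.1]
orientation: [0.096, 0.995, 0.0, -0.002]
contact_force: [-1.0, -0.7, -0.3]
width: 0.5
finger_force: 0.0
```

```bash
cat >> h.py <<'E'
th=-.193; RC=np.array([[np.cos(th),-np.sin(th)],[np.sin(th),np.cos(th)]]); C0=np.array([529.3,-48.5])
def P(x,y,z): return np.append(RC@np.array([x,y])+C0,z)
def tri(pa,pb):
    o1,d1=ray('scene',*pa); o2,d2=ray('side',*pb)
    A=np.array([d1,-d2]).T; t=np.linalg.lstsq(A,o2-o1,rcond=None)[0]; a,b=o1+d1*t[0],o2+d2*t[1]; m=(a+b)/2
    return np.append(RC.T@(m[:2]-C0),m[2]).round(1),round(float(np.linalg.norm(a-b)),1)
E
python3 - <<'E'
from h import *
s,C,im=chk('w17.png'); print('tcp c',RC.T@(s['eef_pos'][:2]-C0))
# bar left/right ends from the first images: scene (353,218),(270,287->bar end ~ (271,272)); side (277.5,126.5),(204,167)
print(tri((352.5,218),(204,167)), tri((271,271),(277.5,127)))
# ridge ends: scene right-rear (368,232)?, side (193,161)->(250,120)
print(tri((368,232),(193,161)))
E
```

```text
30.3833 [632.5 -68.4 166.1] psi 169.0 w 0.5 F [-1.  -0.7 -0.3]
tcp c [105.07673087   0.29594933]
(array([ 86.4, 123.7, 129.4]), 4.6) (array([  85. , -120.9,  128.3]), 4.1)
(array([134.5, 131.3, 119.5]), 8.1)
```

Request:
play_rows --rows '[{"rx": 0, "ry": 0, "rz": 0, "dx": 5, "dy": -1, "dz": -12, "grip": 255}, {"rx": 0, "ry": 0, "rz": 0, "dx": 5, "dy": -1, "dz": -24, "grip": 255}, {"rx": 0, "ry": 0, "rz": 0, "dx": 5, "dy": -1, "dz": -36, "grip": 255}, {"rx": 0, "ry": 0, "rz": 0, "dx": 5, "dy": -1, "dz": -45, "grip": 255}, {"rx": 0, "ry": 0, "rz": 0, "dx": 5, "dy": -1, "dz": -45, "grip": 255}]'

```text
time_s: 30.85
eef_pos: [636.3, -69.1, 118.9]
orientation: [0.096, 0.995, 0.0, -0.003]
contact_force: [-0.6, 0.2, -0.7]
width: 0.3
finger_force: 0.0
```

Request:
play_rows --rows '[{"rx": 0, "ry": 0, "rz": 0, "dx": -15, "dy": 3, "dz": 0, "grip": 255}, {"rx": 0, "ry": 0, "rz": 0, "dx": -30, "dy": 6, "dz": 0, "grip": 255}, {"rx": 0, "ry": 0, "rz": 0, "dx": -45, "dy": 9, "dz": -3, "grip": 255}, {"rx": 0, "ry": 0, "rz": 0, "dx": -60, "dy": 12, "dz": -8, "grip": 255}, {"rx": 0, "ry": 0, "rz": 0, "dx": -72, "dy": 14, "dz": -14, "grip": 255}]'

```text
time_s: 31.27
eef_pos: [566.4, -55.2, 109.3]
orientation: [0.096, 0.995, -0.0, 0.001]
contact_force: [1.6, -1.3, -1.2]
width: 0.7
finger_force: 0.8
```

Run:
```python
from h import *
s,C,im=chk('w18.png'); print('tcp c',RC.T@(s['eef_pos'][:2]-C0))
for n in('scene','side'): shot(n,n+'18.png')
d=cv2.imread('pics/scene18.png')[160:310,225:385]; e=cv2.imread('pics/side18.png')[100:250,170:330]
cv2.imwrite('pics/m18.png',np.hstack([cv2.resize(x,(400,375),interpolation=cv2.INTER_CUBIC) for x in(d,e)]))
# predicted bar pixel positions for several angles
for a in (0,.3,.6,.9,1.2,1.66):
    print(a,[proj(n,[P(78-90*np.cos(a),y,41+90*np.sin(a)) for y in(-115,-60,60,115)]).round(0).astype(int).tolist() for n in('scene','side')])
```

```text
31.2667 [566.4 -55.2 109.3] psi 169.01 w 0.7 F [ 1.6 -1.3 -1.2]
tcp c [37.69335568  0.57149766]
0 [[[251, 256], [269, 245], [305, 222], [321, 212]], [[297, 169], [282, 178], [248, 199], [231, 209]]]
0.3 [[[251, 253], [269, 241], [306, 218], [323, 208]], [[296, 161], [281, 170], [246, 192], [229, 202]]]
0.6 [[[253, 251], [272, 240], [310, 216], [326, 206]], [[294, 153], [278, 162], [243, 183], [226, 193]]]
0.9 [[[257, 253], [276, 241], [315, 217], [331, 206]], [[290, 144], [274, 153], [238, 174], [221, 184]]]
1.2 [[[262, 258], [282, 246], [321, 220], [338, 210]], [[284, 136], [269, 145], [233, 165], [215, 175]]]
1.66 [[[272, 269], [292, 257], [332, 231], [349, 219]], [[275, 127], [259, 136], [223, 155], [206, 165]]]
```

Request:
play_rows --rows '[{"rx": 0, "ry": 0, "rz": 0, "dx": -5, "dy": 1, "dz": -7, "grip": 255}, {"rx": 0, "ry": 0, "rz": 0, "dx": -11, "dy": 2, "dz": -12, "grip": 255}, {"rx": 0, "ry": 0, "rz": 0, "dx": -16, "dy": 3, "dz": -17, "grip": 255}, {"rx": 0, "ry": 0, "rz": 0, "dx": -16, "dy": 3, "dz": -17, "grip": 255}, {"rx": 0, "ry": 0, "rz": 0, "dx": -8, "dy": 2, "dz": -5, "grip": 255}]'

```text
time_s: 31.83
eef_pos: [555.5, -52.7, 100.5]
orientation: [0.096, 0.995, 0.0, -0.004]
contact_force: [-0.1, -0.3, -0.3]
width: 0.5
finger_force: 0.0
```

Request:
play_rows --rows '[{"rx": 0, "ry": 0, "rz": 0, "dx": 3, "dy": 0, "dz": 25, "grip": 255}, {"rx": 0, "ry": 0, "rz": 0, "dx": 0, "dy": 0, "dz": 35, "grip": 255}, {"rx": 0, "ry": 0, "rz": 0, "dx": -15, "dy": 3, "dz": 35, "grip": 255}, {"rx": 0, "ry": 0, "rz": 0, "dx": -26, "dy": 5, "dz": 30, "grip": 255}, {"rx": 0, "ry": 0, "rz": 0, "dx": -26, "dy": 5, "dz": 25, "grip": 255}]'

```text
time_s: 32.25
eef_pos: [531.4, -48.0, 129.8]
orientation: [0.096, 0.995, 0.0, 0.0]
contact_force: [0.1, -0.2, 0.3]
width: 0.4
finger_force: 0.0
```

Run:
```python
from h import *
s,C,im=chk('w19.png'); print('tcp c',RC.T@(s['eef_pos'][:2]-C0))
```

```text
32.25 [531.4 -48.  129.8] psi 169.02 w 0.4 F [ 0.1 -0.2  0.3]
tcp c [1.99759686 0.94284038]
```

Request:
play_rows --rows '[{"rx": 0, "ry": 0, "rz": 0, "dx": 0, "dy": 0, "dz": -20, "grip": 255}, {"rx": 0, "ry": 0, "rz": 0, "dx": -2, "dy": 0, "dz": -35, "grip": 255}, {"rx": 0, "ry": 0, "rz": 0, "dx": -6, "dy": 1, "dz": -50, "grip": 255}, {"rx": 0, "ry": 0, "rz": 0, "dx": -9, "dy": 2, "dz": -60, "grip": 255}, {"rx": 0, "ry": 0, "rz": 0, "dx": -11, "dy": 2, "dz": -70, "grip": 255}]'

```text
time_s: 32.72
eef_pos: [521.2, -46.1, 57.8]
orientation: [0.096, 0.995, 0.0, -0.001]
contact_force: [0.5, 0.7, -0.3]
width: 0.3
finger_force: 0.2
```

Request:
play_rows --rows '[{"rx": 0, "ry": 0, "rz": 0, "dx": -1, "dy": 0, "dz": -6, "grip": 255}, {"rx": 0, "ry": 0, "rz": 0, "dx": -3, "dy": 1, "dz": -12, "grip": 255}, {"rx": 0, "ry": 0, "rz": 0, "dx": -3, "dy": 1, "dz": -14, "grip": 255}, {"rx": 0, "ry": 0, "rz": 0, "dx": -3, "dy": 1, "dz": -14, "grip": 255}]'

```text
time_s: 33.05
eef_pos: [518.7, -45.3, 45.1]
orientation: [0.096, 0.995, 0.0, 0.0]
contact_force: [0.5, -0.6, -0.5]
width: 0.6
finger_force: 0.0
```

Request:
play_rows --rows '[{"rx": 0, "ry": 0, "rz": 0, "dx": 0, "dy": 0, "dz": -2, "grip": 255}, {"rx": 0, "ry": 0, "rz": 0, "dx": 0, "dy": 0, "dz": -3, "grip": 255}, {"rx": 0, "ry": 0, "rz": 0, "dx": 0, "dy": 0, "dz": -3, "grip": 255}]'

```text
time_s: 33.3
eef_pos: [519.5, -45.4, 44.4]
orientation: [0.096, 0.995, -0.0, 0.001]
contact_force: [-3.3, 0.9, 7.9]
width: 0.1
finger_force: 4.0
```

Request:
play_rows --rows '[{"rx": 0, "ry": 0, "rz": 0, "dx": 0, "dy": 0, "dz": 20, "grip": 255}, {"rx": 0, "ry": 0, "rz": 0, "dx": 0, "dy": 0, "dz": 60, "grip": 255}, {"rx": 0, "ry": 0, "rz": 0, "dx": 0, "dy": 0, "dz": 100, "grip": 255}, {"rx": 0, "ry": 0, "rz": 0, "dx": 0, "dy": 0, "dz": 140, "grip": 255}, {"rx": 0, "ry": 0, "rz": 0, "dx": 0, "dy": 0, "dz": 160, "grip": 255}]'

```text
time_s: 33.72
eef_pos: [520.9, -45.7, 208.5]
orientation: [0.096, 0.995, -0.0, 0.005]
contact_force: [0.8, 0.0, 0.2]
width: 0.6
finger_force: 0.0
```

Run:
```python
from h import *
s,C,im=chk('w20.png'); print('tcp c',RC.T@(s['eef_pos'][:2]-C0))
ims={n:shot(n,n+'20.png')[1].max(2) for n in('scene','side')}
ims['wrist']=im.max(2)
# darkness at the bar for each angle
for a in (0,.05,.1,.2,.4,.6,.9,1.2,1.66):
    o=[]
    for n in ims:
        q=proj(n,[P(78-90*np.cos(a),y,41+90*np.sin(a)) for y in list(range(-110,-30,8))+list(range(30,110,8))],C if n=='wrist' else None).round().astype(int)
        o.append([int(np.mean([ims[n][v,u] for u,v in q if 0<=v<420 and 0<=u<560])),q[0].tolist()])
    print(a,o)
cv2.imwrite('pics/m20.png',np.hstack([cv2.resize(cv2.imread('pics/%s20.png'%n)[b:b+150,a:a+160],(400,375),interpolation=cv2.INTER_CUBIC) for n,a,b in(('scene',225,160),('side',170,100))]))
```

```text
33.7167 [520.9 -45.7 208.5] psi 169.0 w 0.6 F [0.8 0.  0.2]
tcp c [-8.75461941  1.12688809]
0 [[16, [253, 255]], [65, [296, 169]], [46, [188, 193]]]
0.05 [[21, [253, 254]], [89, [296, 168]], [45, [187, 193]]]
0.1 [[30, [253, 254]], [123, [296, 167]], [46, [186, 195]]]
0.2 [[35, [253, 252]], [141, [295, 165]], [126, [183, 197]]]
0.4 [[36, [253, 251]], [93, [294, 159]], [144, [179, 206]]]
0.6 [[34, [255, 250]], [107, [292, 154]], [126, [174, 218]]]
0.9 [[17, [259, 252]], [112, [288, 145]], [120, [169, 241]]]
1.2 [[66, [264, 257]], [119, [283, 137]], [109, [167, 269]]]
1.66 [[43, [274, 268]], [123, [274, 128]], [56, [169, 309]]]
```

The bail reads flat in all three views. Next is the rear leaf, pushed from behind the V.

Request:
play_rows --rows '[{"rx": 0, "ry": 0, "rz": 0, "dx": 34, "dy": -6, "dz": -5, "grip": 255}, {"rx": 0, "ry": 0, "rz": 0, "dx": 68, "dy": -13, "dz": -10, "grip": 255}, {"rx": 0, "ry": 0, "rz": 0, "dx": 102, "dy": -20, "dz": -20, "grip": 255}, {"rx": 0, "ry": 0, "rz": 0, "dx": 136, "dy": -27, "dz": -30, "grip": 255}, {"rx": 0, "ry": 0, "rz": 0, "dx": 166, "dy": -33, "dz": -35, "grip": 255}]'

```text
time_s: 34.28
eef_pos: [684.8, -78.4, 162.0]
orientation: [0.096, 0.995, 0.0, -0.003]
contact_force: [-0.2, 0.3, -0.0]
width: 0.3
finger_force: 0.0
```

Request:
play_rows --rows '[{"rx": 0, "ry": 0, "rz": 0, "dx": 3, "dy": 0, "dz": 0, "grip": 255}, {"rx": 0, "ry": 0, "rz": 0, "dx": 3, "dy": 0, "dz": 0, "grip": 255}, {"rx": 0, "ry": 0, "rz": 0, "dx": 3, "dy": 0, "dz": 0, "grip": 255}]'

```text
time_s: 34.53
eef_pos: [686.6, -78.0, 164.9]
orientation: [0.096, 0.995, 0.0, -0.002]
contact_force: [-0.1, 0.3, 0.5]
width: -0.0
finger_force: 0.0
```

Run:
```python
from h import *
s,C,im=chk('w21.png'); print('tcp c',RC.T@(s['eef_pos'][:2]-C0),s['joint_pos'])
```

```text
34.5333 [686.6 -78.  164.9] psi 169.0 w -0.0 F [-0.1  0.3  0.5]
tcp c [160.09127103   1.18458862] [-1.95221922e-01  4.18400848e-01  1.04646625e+00  1.07400163e-04
  1.68052434e+00 -1.57410680e+00]
```

Now I go down behind the leaf and push slowly.

Request:
play_rows --rows '[{"rx": 0, "ry": 0, "rz": 0, "dx": 0, "dy": 0, "dz": -15, "grip": 255}, {"rx": 0, "ry": 0, "rz": 0, "dx": 0, "dy": 0, "dz": -30, "grip": 255}, {"rx": 0, "ry": 0, "rz": 0, "dx": 0, "dy": 0, "dz": -45, "grip": 255}, {"rx": 0, "ry": 0, "rz": 0, "dx": 0, "dy": 0, "dz": -60, "grip": 255}, {"rx": 0, "ry": 0, "rz": 0, "dx": 0, "dy": 0, "dz": -60, "grip": 255}]'

```text
time_s: 35.0
eef_pos: [684.7, -77.6, 104.6]
orientation: [0.096, 0.995, 0.0, -0.002]
contact_force: [-0.9, 0.9, -0.9]
width: -0.0
finger_force: 0.0
```

Request:
play_rows --rows '[{"rx": 0, "ry": 0, "rz": 0, "dx": -10, "dy": 2, "dz": 0, "grip": 255}, {"rx": 0, "ry": 0, "rz": 0, "dx": -20, "dy": 4, "dz": 0, "grip": 255}, {"rx": 0, "ry": 0, "rz": 0, "dx": -30, "dy": 6, "dz": 2, "grip": 255}, {"rx": 0, "ry": 0, "rz": 0, "dx": -40, "dy": 8, "dz": 4, "grip": 255}, {"rx": 0, "ry": 0, "rz": 0, "dx": -45, "dy": 9, "dz": 6, "grip": 255}]'

```text
time_s: 35.42
eef_pos: [646.9, -70.3, 120.7]
orientation: [0.096, 0.995, -0.001, 0.009]
contact_force: [6.9, -1.6, 5.9]
width: 0.6
finger_force: 4.0
```

Request:
play_rows --rows '[{"rx": 0, "ry": 0, "rz": 0, "dx": -7, "dy": 1, "dz": 1, "grip": 255}, {"rx": 0, "ry": 0, "rz": 0, "dx": -14, "dy": 3, "dz": 2, "grip": 255}, {"rx": 0, "ry": 0, "rz": 0, "dx": -21, "dy": 4, "dz": 3, "grip": 255}]'

```text
time_s: 35.67
eef_pos: [626.2, -66.4, 124.5]
orientation: [0.096, 0.995, -0.001, 0.009]
contact_force: [3.8, -1.1, 8.5]
width: 0.3
finger_force: 4.3
```

Request:
play_rows --rows '[{"rx": 0, "ry": 0, "rz": 0, "dx": -8, "dy": 2, "dz": 3, "grip": 255}, {"rx": 0, "ry": 0, "rz": 0, "dx": -16, "dy": 3, "dz": 5, "grip": 255}, {"rx": 0, "ry": 0, "rz": 0, "dx": -24, "dy": 5, "dz": 6, "grip": 255}, {"rx": 0, "ry": 0, "rz": 0, "dx": -32, "dy": 6, "dz": 5, "grip": 255}, {"rx": 0, "ry": 0, "rz": 0, "dx": -38, "dy": 7, "dz": 3, "grip": 255}]'

```text
time_s: 36.08
eef_pos: [582.6, -57.8, 119.2]
orientation: [0.096, 0.995, 0.0, 0.0]
contact_force: [2.4, 0.5, 1.3]
width: 0.3
finger_force: 0.9
```

Run:
```python
from h import *
s,C,im=chk('w22.png'); print('tcp c',RC.T@(s['eef_pos'][:2]-C0))
shot('scene','scene22.png'); shot('side','side22.png')
cv2.imwrite('pics/m22.png',np.hstack([cv2.resize(cv2.imread('pics/%s22.png'%n)[b:b+150,a:a+160],(400,375),interpolation=cv2.INTER_CUBIC) for n,a,b in(('scene',225,160),('side',170,100))]))
```

```text
36.0833 [582.6 -57.8 119.2] psi 169.01 w 0.3 F [2.4 0.5 1.3]
tcp c [54.06068793  1.0823738 ]
```

View pics/m22.png

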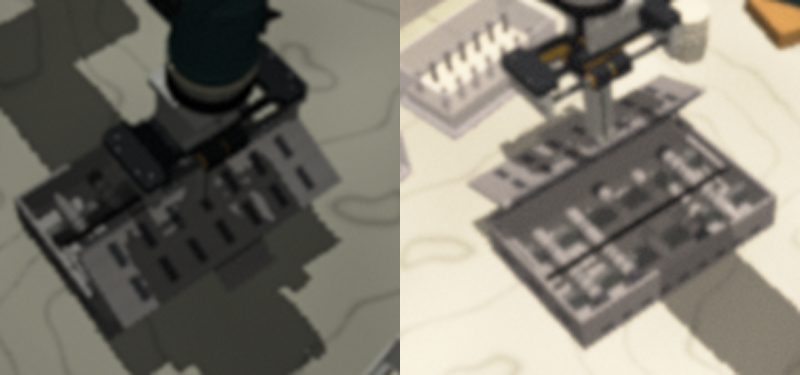

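The picture shows the bail flat across the rods. The V-shaped cover is tipping forward, the front leaf trailing to the rear with the clasp at (245,270). I carry on along the ridge's arc.

Request:
play_rows --rows '[{"rx": 0, "ry": 0, "rz": 0, "dx": -8, "dy": 2, "dz": -3, "grip": 255}, {"rx": 0, "ry": 0, "rz": 0, "dx": -16, "dy": 3, "dz": -9, "grip": 255}, {"rx": 0, "ry": 0, "rz": 0, "dx": -23, "dy": 5, "dz": -16, "grip": 255}, {"rx": 0, "ry": 0, "rz": 0, "dx": -30, "dy": 6, "dz": -24, "grip": 255}, {"rx": 0, "ry": 0, "rz": 0, "dx": -34, "dy": 7, "dz": -31, "grip": 255}]'

```text
time_s: 36.65
eef_pos: [548.2, -51.1, 86.9]
orientation: [0.096, 0.995, -0.0, -0.001]
contact_force: [-1.1, -0.3, 2.3]
width: 0.7
finger_force: 1.3
```

Request:
play_rows --rows '[{"rx": 0, "ry": 0, "rz": 0, "dx": -4, "dy": 1, "dz": -8, "grip": 255}, {"rx": 0, "ry": 0, "rz": 0, "dx": -8, "dy": 2, "dz": -16, "grip": 255}, {"rx": 0, "ry": 0, "rz": 0, "dx": -10, "dy": 2, "dz": -22, "grip": 255}]'

```text
time_s: 36.9
eef_pos: [538.7, -48.9, 64.5]
orientation: [0.096, 0.995, 0.0, -0.001]
contact_force: [0.1, -0.1, 1.0]
width: 0.4
finger_force: 0.5
```

```bash
cat >> h.py <<'E'
def edge(a,b):  # ridge and free edge (cassette x,z) at rear angle a, fold b
    r=np.array([86-86*np.cos(a),51+86*np.sin(a)]); g=np.pi-a-b; return r,r+86*np.array([np.cos(g),np.sin(g)])
E
python3 - <<'E'
from h import *
s,C,im=chk('w23.png'); print('tcp c',RC.T@(s['eef_pos'][:2]-C0))
for a in (0,.2,.4,.6): print(a,edge(a,2.5))
E
```

```text
36.9 [538.7 -48.9  64.5] psi 169.01 w 0.4 F [ 0.1 -0.1  1. ]
tcp c [9.34854085 1.39667241]
0 (array([ 0., 51.]), array([ 68.89835094, 102.46860439]))
0.2 (array([ 1.71427431, 68.08556245]), array([ 79.46447852, 104.84023215]))
0.4 (array([ 6.78875452, 84.48997744]), array([ 90.29115672, 105.06541975]))
0.6 (array([15.02113712, 99.55925271]), array([100.94676004, 103.13518968]))
```

Request:
play_rows --rows '[{"rx": 0, "ry": 0, "rz": 0, "dx": -2, "dy": 0, "dz": -3, "grip": 255}, {"rx": 0, "ry": 0, "rz": 0, "dx": -4, "dy": 1, "dz": -6, "grip": 255}, {"rx": 0, "ry": 0, "rz": 0, "dx": -4, "dy": 1, "dz": -6, "grip": 255}]'

```text
time_s: 37.2
eef_pos: [536.7, -48.6, 61.2]
orientation: [0.096, 0.995, -0.0, 0.001]
contact_force: [-1.2, -0.3, 4.1]
width: 0.2
finger_force: 1.6
```

Request:
play_rows --rows '[{"rx": 0, "ry": 0, "rz": 0, "dx": 0, "dy": 0, "dz": -2, "grip": 255}, {"rx": 0, "ry": 0, "rz": 0, "dx": 0, "dy": 0, "dz": -4, "grip": 255}, {"rx": 0, "ry": 0, "rz": 0, "dx": 0, "dy": 0, "dz": -4, "grip": 255}, {"rx": 0, "ry": 0, "rz": 0, "dx": 0, "dy": 0, "dz": -4, "grip": 255}]'

```text
time_s: 37.53
eef_pos: [537.1, -48.7, 60.5]
orientation: [0.096, 0.995, -0.0, 0.002]
contact_force: [-5.4, 0.4, 16.1]
width: 0.2
finger_force: 8.3
```

Rear leaf is flat (16 N stop). Next I lift, go behind the front leaf's edge at y = +60 (clear of the clasp), and push it over.

Request:
play_rows --rows '[{"rx": 0, "ry": 0, "rz": 0, "dx": 0, "dy": 0, "dz": 35, "grip": 255}, {"rx": 0, "ry": 0, "rz": 0, "dx": 0, "dy": 5, "dz": 75, "grip": 255}, {"rx": 0, "ry": 0, "rz": 0, "dx": 12, "dy": 15, "dz": 110, "grip": 255}, {"rx": 0, "ry": 0, "rz": 0, "dx": 40, "dy": 25, "dz": 115, "grip": 255}, {"rx": 0, "ry": 0, "rz": 0, "dx": 75, "dy": 33, "dz": 115, "grip": 255}]'

```text
time_s: 37.95
eef_pos: [613.0, -14.9, 176.9]
orientation: [0.096, 0.995, 0.0, 0.005]
contact_force: [0.9, -0.2, 0.3]
width: 0.5
finger_force: 0.0
```

Request:
play_rows --rows '[{"rx": 0, "ry": 0, "rz": 0, "dx": 28, "dy": 7, "dz": 0, "grip": 255}, {"rx": 0, "ry": 0, "rz": 0, "dx": 30, "dy": 7, "dz": 0, "grip": 255}, {"rx": 0, "ry": 0, "rz": 0, "dx": 30, "dy": 7, "dz": 0, "grip": 255}]'

```text
time_s: 38.2
eef_pos: [641.3, -7.9, 169.2]
orientation: [0.095, 0.995, 0.0, -0.001]
contact_force: [-0.1, 0.4, -0.7]
width: 0.3
finger_force: 0.0
```

```bash
cat >> h.py <<'E'
def where(): s=monitor.state(); print(s['time_s'],np.append(RC.T@(s['eef_pos'][:2]-C0),s['eef_pos'][2]).round(1),s['contact_force'].round(1),s['width'])
E
python3 - <<'E'
from h import *
where()
C=cam('wrist'); im=read_camera('wrist'); cv2.imwrite('pics/w24.png',im[:,:,::-1]); g=im.max(2)
# find the front leaf's free edge: brightness along lines in leaf plane for several folds
for b in (2.3,2.4,2.5,2.55):
    r,e=edge(0,b); print(b,e.round(0),proj('wrist',[P(e[0],y,e[1]) for y in(-135,-60,60,135)],C).round(0).tolist())
E
```

```text
38.2 [102.1  61.3 169.2] [-0.1  0.4 -0.7] 0.2528708221517357
2.3 [ 57. 115.] [[31.0, 171.0], [127.0, 172.0], [280.0, 172.0], [376.0, 172.0]]
2.4 [ 63. 109.] [[38.0, 178.0], [132.0, 178.0], [280.0, 179.0], [373.0, 179.0]]
2.5 [ 69. 102.] [[46.0, 183.0], [136.0, 184.0], [280.0, 184.0], [370.0, 184.0]]
2.55 [71. 99.] [[50.0, 185.0], [139.0, 186.0], [280.0, 186.0], [369.0, 186.0]]
```

Run:
```python
from h import *
g=cv2.imread('pics/w24.png').max(2)
for u in (90,200,345): print(u,[(v,int(g[v,u-2:u+3].mean())) for v in range(100,226,4)])
print('v184',g[180,350:400:3], g[170,350:400:3])
C=cam('wrist'); r,e=edge(0,2.5); print(proj('wrist',[P(0,y,54) for y in(-60,0,60)]+[P(-86,0,50)],C))
```

```text
90 [(100, 101), (104, 176), (108, 167), (112, 169), (116, 167), (120, 162), (124, 169), (128, 169), (132, 170), (136, 176), (140, 175), (144, 177), (148, 170), (152, 165), (156, 150), (160, 138), (164, 121), (168, 107), (172, 97), (176, 171), (180, 180), (184, 179), (188, 105), (192, 166), (196, 223), (200, 223), (204, 223), (208, 222), (212, 208), (216, 212), (220, 224), (224, 226)]
200 [(100, 53), (104, 92), (108, 87), (112, 86), (116, 87), (120, 89), (124, 89), (128, 89), (132, 88), (136, 91), (140, 89), (144, 91), (148, 90), (152, 90), (156, 91), (160, 92), (164, 90), (168, 92), (172, 90), (176, 95), (180, 95), (184, 95), (188, 57), (192, 95), (196, 98), (200, 101), (204, 98), (208, 100), (212, 101), (216, 106), (220, 195), (224, 220)]
345 [(100, 89), (104, 211), (108, 172), (112, 169), (116, 171), (120, 171), (124, 178), (128, 175), (132, 173), (136, 177), (140, 178), (144, 176), (148, 175), (152, 179), (156, 179), (160, 180), (164, 182), (168, 178), (172, 179), (176, 176), (180, 175), (184, 178), (188, 102), (192, 134), (196, 143), (200, 226), (204, 226), (208, 225), (212, 224), (216, 224), (220, 223), (224, 222)]
v184 [176 176 176 177 177 178 178 217 230 230 231 231 231 231 231 231 232] [180 178 179 180 179 179 181 228 231 230 231 231 231 232 232 232 232]
[[152.40656713 102.41562721]
 [216.75786556 102.63073875]
 [281.01034524 102.78517737]
 [212.1866446   -1.96825227]]
```

The ridge shows at v ≈ 102, matching a flat rear leaf, and the front leaf's edge is at v ≈ 187, so the fold is about 2.55. I go down behind it and push over.

Request:
play_rows --rows '[{"rx": 0, "ry": 0, "rz": 0, "dx": 0, "dy": 0, "dz": -28, "grip": 255}, {"rx": 0, "ry": 0, "rz": 0, "dx": 0, "dy": 0, "dz": -56, "grip": 255}, {"rx": 0, "ry": 0, "rz": 0, "dx": 0, "dy": 0, "dz": -80, "grip": 255}, {"rx": 0, "ry": 0, "rz": 0, "dx": 0, "dy": 0, "dz": -86, "grip": 255}, {"rx": 0, "ry": 0, "rz": 0, "dx": -10, "dy": 2, "dz": -86, "grip": 255}]'

```text
time_s: 38.67
eef_pos: [628.7, -6.8, 82.1]
orientation: [0.096, 0.995, -0.0, -0.002]
contact_force: [0.5, -0.3, 0.3]
width: 0.7
finger_force: 0.0
```

Request:
play_rows --rows '[{"rx": 0, "ry": 0, "rz": 0, "dx": -12, "dy": 2, "dz": 2, "grip": 255}, {"rx": 0, "ry": 0, "rz": 0, "dx": -24, "dy": 5, "dz": 8, "grip": 255}, {"rx": 0, "ry": 0, "rz": 0, "dx": -36, "dy": 7, "dz": 15, "grip": 255}, {"rx": 0, "ry": 0, "rz": 0, "dx": -48, "dy": 10, "dz": 22, "grip": 255}, {"rx": 0, "ry": 0, "rz": 0, "dx": -60, "dy": 12, "dz": 28, "grip": 255}]'

```text
time_s: 39.08
eef_pos: [572.4, 5.0, 117.7]
orientation: [0.096, 0.995, -0.0, 0.005]
contact_force: [0.8, -0.0, -0.1]
width: 0.6
finger_force: 0.7
```

Run:
```python
from h import *
where()
```

```text
39.0833 [ 32.   60.8 117.7] [ 0.8 -0.  -0.1] 0.6047599474817291
```

Request:
play_rows --rows '[{"rx": 0, "ry": 0, "rz": 0, "dx": -16, "dy": 3, "dz": 0, "grip": 255}, {"rx": 0, "ry": 0, "rz": 0, "dx": -32, "dy": 6, "dz": 0, "grip": 255}, {"rx": 0, "ry": 0, "rz": 0, "dx": -48, "dy": 9, "dz": 0, "grip": 255}, {"rx": 0, "ry": 0, "rz": 0, "dx": -64, "dy": 12, "dz": -2, "grip": 255}, {"rx": 0, "ry": 0, "rz": 0, "dx": -76, "dy": 15, "dz": -5, "grip": 255}]'

```text
time_s: 39.5
eef_pos: [493.8, 20.5, 110.1]
orientation: [0.096, 0.995, -0.0, 0.002]
contact_force: [0.0, -0.8, -1.1]
width: 0.6
finger_force: 0.1
```

Run:
```python
from h import *
where()
```

```text
39.5 [-48.   60.9 110.1] [ 0.  -0.8 -1.1] 0.6491930963575212
```

Request:
play_rows --rows '[{"rx": 0, "ry": 0, "rz": 0, "dx": -6, "dy": 1, "dz": -8, "grip": 255}, {"rx": 0, "ry": 0, "rz": 0, "dx": -12, "dy": 2, "dz": -18, "grip": 255}, {"rx": 0, "ry": 0, "rz": 0, "dx": -17, "dy": 3, "dz": -30, "grip": 255}, {"rx": 0, "ry": 0, "rz": 0, "dx": -20, "dy": 4, "dz": -42, "grip": 255}, {"rx": 0, "ry": 0, "rz": 0, "dx": -20, "dy": 4, "dz": -50, "grip": 255}]'

```text
time_s: 39.92
eef_pos: [473.5, 24.7, 57.3]
orientation: [0.096, 0.995, 0.0, -0.0]
contact_force: [-0.7, 0.4, 0.5]
width: 0.7
finger_force: 0.0
```

Request:
play_rows --rows '[{"rx": 0, "ry": 0, "rz": 0, "dx": 0, "dy": 0, "dz": -3, "grip": 255}, {"rx": 0, "ry": 0, "rz": 0, "dx": 0, "dy": 0, "dz": -6, "grip": 255}, {"rx": 0, "ry": 0, "rz": 0, "dx": 0, "dy": 0, "dz": -8, "grip": 255}, {"rx": 0, "ry": 0, "rz": 0, "dx": 0, "dy": 0, "dz": -8, "grip": 255}]'

```text
time_s: 40.25
eef_pos: [473.8, 24.7, 53.7]
orientation: [0.096, 0.995, -0.0, -0.001]
contact_force: [-11.8, 0.7, 18.1]
width: 0.5
finger_force: 8.8
```

Run:
```python
from h import *
where()
```

```text
40.25 [-68.5  61.2  53.7] [-11.8   0.7  18.1] 0.4835611416944457
```

Request:
play_rows --rows '[{"rx": 0, "ry": 0, "rz": 0, "dx": 0, "dy": 0, "dz": 30, "grip": 255}, {"rx": 0, "ry": 0, "rz": 0, "dx": -12, "dy": -15, "dz": 50, "grip": 255}, {"rx": 0, "ry": 0, "rz": 0, "dx": -30, "dy": -33, "dz": 50, "grip": 255}, {"rx": 0, "ry": 0, "rz": 0, "dx": -46, "dy": -53, "dz": 50, "grip": 255}, {"rx": 0, "ry": 0, "rz": 0, "dx": -46, "dy": -53, "dz": 50, "grip": 255}]'

```text
time_s: 40.67
eef_pos: [427.7, -30.8, 101.2]
orientation: [0.097, 0.995, -0.001, 0.001]
contact_force: [-0.3, 0.5, -0.3]
width: 0.7
finger_force: 0.0
```

Run:
```python
from h import *
where()
C=cam('wrist'); g=read_camera('wrist').max(2)
for y in(-60,-20,20,60):
    q=proj('wrist',[P(x,y,53) for x in range(-126,-76,4)],C).round().astype(int); print(y,[(x,int(g[v,u])) for x,(u,v) in zip(range(-126,-76,4),q) if 0<=v<420])
```

```text
40.6667 [-103.1   -2.1  101.2] [-0.3  0.5 -0.3] 0.722610825737245
-60 [(-126, 121), (-122, 114), (-118, 115), (-114, 110), (-110, 110), (-106, 109), (-102, 76), (-98, 61), (-94, 70), (-90, 69), (-86, 72), (-82, 84), (-78, 85)]
-20 [(-126, 103), (-122, 181), (-118, 206), (-114, 206), (-110, 117), (-106, 157), (-102, 166), (-98, 165), (-94, 111), (-90, 85), (-86, 84), (-82, 64), (-78, 79)]
20 [(-126, 112), (-122, 112), (-118, 113), (-114, 112), (-110, 115), (-106, 140), (-102, 166), (-98, 164), (-94, 162), (-90, 161), (-86, 115), (-82, 51), (-78, 144)]
60 [(-126, 217), (-122, 217), (-118, 216), (-114, 216), (-110, 216), (-106, 212), (-102, 94), (-98, 75), (-94, 74), (-90, 82), (-86, 79), (-82, 87), (-78, 83)]
```

Request:
play_rows --rows '[{"rx": 0, "ry": 0, "rz": 0, "dx": -3, "dy": 2, "dz": -25, "grip": 255}, {"rx": 0, "ry": 0, "rz": 0, "dx": -3, "dy": 2, "dz": -42, "grip": 255}, {"rx": 0, "ry": 0, "rz": 0, "dx": -3, "dy": 2, "dz": -54, "grip": 255}, {"rx": 0, "ry": 0, "rz": 0, "dx": -4, "dy": 2, "dz": -64, "grip": 255}, {"rx": 0, "ry": 0, "rz": 0, "dx": -4, "dy": 2, "dz": -73, "grip": 255}]'

```text
time_s: 41.13
eef_pos: [425.4, -25.7, 27.2]
orientation: [0.096, 0.995, 0.0, 0.0]
contact_force: [-1.3, 0.1, 1.4]
width: 0.7
finger_force: 1.0
```

Request:
play_rows --rows '[{"rx": 0, "ry": 0, "rz": 0, "dx": 2, "dy": 0, "dz": 0, "grip": 255}, {"rx": 0, "ry": 0, "rz": 0, "dx": 5, "dy": -1, "dz": 0, "grip": 255}, {"rx": 0, "ry": 0, "rz": 0, "dx": 8, "dy": -2, "dz": 0, "grip": 255}, {"rx": 0, "ry": 0, "rz": 0, "dx": 8, "dy": -2, "dz": 0, "grip": 255}]'

```text
time_s: 41.47
eef_pos: [431.0, -27.3, 25.8]
orientation: [0.096, 0.995, 0.001, -0.003]
contact_force: [-4.6, 2.9, -2.6]
width: 0.9
finger_force: 2.5
```

Run:
```python
from h import *
where()
```

```text
41.4667 [-100.5    2.    25.8] [-4.6  2.9 -2.6] 0.892447657207299
```

Request:
play_rows --rows '[{"rx": 0, "ry": 0, "rz": 0, "dx": 2, "dy": 0, "dz": 3, "grip": 255}, {"rx": 0, "ry": 0, "rz": 0, "dx": 4, "dy": -1, "dz": 4, "grip": 255}, {"rx": 0, "ry": 0, "rz": 0, "dx": 6, "dy": -1, "dz": 4, "grip": 255}, {"rx": 0, "ry": 0, "rz": 0, "dx": 6, "dy": -1, "dz": 4, "grip": 255}]'

```text
time_s: 41.8
eef_pos: [431.0, -27.3, 27.3]
orientation: [0.096, 0.995, 0.001, -0.01]
contact_force: [-13.2, 3.7, -2.8]
width: 0.4
finger_force: 7.0
```

Run:
```python
from h import *
where()
```

```text
41.8 [-100.5    2.    27.3] [-13.2   3.7  -2.8] 0.35090867572733525
```

Request:
play_rows --rows '[{"rx": 0, "ry": 0, "rz": 0, "dx": -15, "dy": 3, "dz": 0, "grip": 255}, {"rx": 0, "ry": 0, "rz": 0, "dx": -35, "dy": 7, "dz": 0, "grip": 255}, {"rx": 0, "ry": 0, "rz": 0, "dx": -45, "dy": 9, "dz": 35, "grip": 255}, {"rx": 0, "ry": 0, "rz": 0, "dx": -45, "dy": 9, "dz": 75, "grip": 255}, {"rx": 0, "ry": 0, "rz": 0, "dx": -45, "dy": 9, "dz": 115, "grip": 255}]'

```text
time_s: 42.22
eef_pos: [393.7, -20.3, 147.6]
orientation: [0.096, 0.995, -0.0, 0.001]
contact_force: [1.2, 0.4, 0.2]
width: 0.4
finger_force: 0.0
```

Request:
play_rows --rows '[{"rx": 0, "ry": 0, "rz": 0, "dx": -30, "dy": 0, "dz": 35, "grip": 255}, {"rx": 0, "ry": 0, "rz": 0, "dx": -50, "dy": 0, "dz": 70, "grip": 255}, {"rx": 0, "ry": 0, "rz": 0, "dx": -50, "dy": 0, "dz": 100, "grip": 255}, {"rx": 0, "ry": 0, "rz": 0, "dx": -50, "dy": 0, "dz": 100, "grip": 255}, {"rx": 0, "ry": 0, "rz": 0, "dx": -50, "dy": 0, "dz": 100, "grip": 255}]'

```text
time_s: 42.63
eef_pos: [345.9, -20.9, 249.6]
orientation: [0.096, 0.995, -0.001, 0.005]
contact_force: [-0.2, -0.5, -0.1]
width: 0.6
finger_force: 0.0
```

Run:
```python
from h import *
where()
for n in('scene','side'):
    im=read_camera(n); cv2.imwrite('pics/%s30.png'%n,im[:,:,::-1]); g=im.max(2)
    for y in(-90,0,90):
        xs=list(range(-122,110,4)); q=proj(n,[P(x,y,54) for x in xs]).round().astype(int); print(n,y,' '.join('%d:%d'%(x,g[v,u]) for x,(u,v) in zip(xs,q)))
    # clasp column on the front face: y=0 vs y=60 at x=-88
    if n=='side':
        for y in(0,60): q=proj(n,[P(-88,y,z) for z in range(0,56,4)]).round().astype(int); print('front',y,[int(g[v,u]) for u,v in q])
```

```text
42.6333 [-185.3   -8.1  249.6] [-0.2 -0.5 -0.1] 0.5845775520498412
scene -90 -122:48 -118:48 -114:49 -110:48 -106:48 -102:48 -98:48 -94:48 -90:48 -86:45 -82:38 -78:35 -74:36 -70:36 -66:34 -62:41 -58:65 -54:75 -50:70 -46:58 -42:83 -38:75 -34:72 -30:73 -26:69 -22:55 -18:51 -14:71 -10:73 -6:82 -2:85 2:78 6:98 10:104 14:103 18:101 22:100 26:102 30:102 34:102 38:102 42:103 46:104 50:104 54:103 58:102 62:100 66:100 70:100 74:98 78:103 82:101 86:87 90:32 94:25 98:28 102:22 106:39
scene 0 -122:49 -118:52 -114:50 -110:51 -106:48 -102:45 -98:41 -94:46 -90:38 -86:24 -82:31 -78:34 -74:26 -70:20 -66:16 -62:15 -58:16 -54:15 -50:19 -46:31 -42:37 -38:34 -34:26 -30:17 -26:17 -22:16 -18:15 -14:18 -10:29 -6:33 -2:29 2:45 6:83 10:90 14:66 18:45 22:41 26:38 30:36 34:50 38:80 42:96 46:93 50:69 54:59 58:44 62:43 66:44 70:58 74:61 78:81 82:92 86:80 90:42 94:23 98:29 102:31 106:39
scene 90 -122:120 -118:120 -114:120 -110:118 -106:119 -102:119 -98:119 -94:121 -90:120 -86:115 -82:99 -78:85 -74:86 -70:88 -66:90 -62:88 -58:88 -54:88 -50:87 -46:88 -42:88 -38:89 -34:87 -30:87 -26:89 -22:88 -18:87 -14:84 -10:84 -6:
[... 890 characters left out ...]
:137 42:158 46:146 50:113 54:92 58:96 62:92 66:93 70:106 74:137 78:148 82:151 86:144 90:180 94:195 98:206 102:208 106:204
side 90 -122:212 -118:171 -114:108 -110:76 -106:86 -102:95 -98:97 -94:101 -90:113 -86:141 -82:154 -78:161 -74:162 -70:164 -66:164 -62:164 -58:162 -54:164 -50:163 -46:165 -42:162 -38:160 -34:159 -30:157 -26:156 -22:161 -18:159 -14:155 -10:158 -6:148 -2:141 2:149 6:154 10:160 14:165 18:161 22:164 26:163 30:158 34:161 38:162 42:162 46:162 50:160 54:160 58:160 62:159 66:158 70:158 74:154 78:156 82:146 86:160 90:184 94:198 98:209 102:208 106:205
front 0 [115, 89, 89, 78, 77, 80, 82, 82, 75, 77, 74, 69, 62, 55]
front 60 [135, 104, 86, 75, 67, 64, 69, 77, 78, 77, 77, 76, 80, 79]
```

Run:
```python
from h import *
print(env.finish_job())
```

```text
the job is handed in; nothing more can be done
None
```

I handed the job in after about 43 s of the 210 s allowed. All five handpieces are in the vees, and the bail, rear leaf, front leaf and clasp were closed in that order. The last camera readings show the cover closed flat; the clasp being down rests on its hard stop against the wall at 13 N. The hand-in gave no verdict.

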